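# Bring up the lathe's tail centre by one turn and lock the quill

## Robot

A 6-joint arm with a two-finger parallel gripper is mounted at the origin on the work surface. World frame = base frame: x ahead of the robot, y to its left, z up, the work surface at z = 0. Lengths are in m, angles in rad, forces in N, time in s.
With the tool pointing down it reaches from about 0.225 to 0.875 m from the base axis. Payload 3.4 kg.
Tool frame: the origin (TCP) lies on the mounting face of the last link; the fingertips stand 173 mm ahead of it and the grasp point (between the pads) lies 155 mm ahead of it; y points along the fingers, x is the direction in which the jaws open and shut, and the axes are right-handed (so a half turn about y gives the same grasp; the last joint's range is limited). The gripper opens to 85 mm and grips with 20 to 120 N. Pads are 22 mm wide; open, the fingers measure 114 mm over their backs; the gripper's body (76 mm by 85 mm) begins 54 mm behind the grasp point. The pads swing forward as they close: fully open they stand 13 mm farther back than shut.
Start: joints at [1.155, 0.276, 1.505, -0, 1.361, -0.121], TCP at [0.167, 0.55, 0.405] pointing down, gripper open.
Joint ranges: [-2.89, 2.89], [-0.75, 2.08], [0.22, 2.7], [-1.18, 4.32], [0.11, 2.71], [-2.7, 2.7]. Speed limits (rad/s): [2.57, 2.57, 3.14, 3.14, 3.14, 3.14].

## Interface

Orientations are given as a unit quaternion [w, x, y, z].
In Python, from rig import manip, vision, ticket gives the robot as it stands.
- The arm moves only by the tool arm_command, never from a script. Its argument "increments" is one flat list of numbers, 7 for each row, row after row: the turn, a rotation vector about the tool's x, y, z in rad, then the shift along the tool's x, y, z in cm, then the closure, from 0 (fully open) to 1 (shut). In form: [wx, wy, wz, tx, ty, tz, hand, wx, wy, wz, tx, ty, tz, hand, ...]. A call has 1 to 8 rows; each row shifts and turns the commanded pose from where the row before left it, along the tool's axes as they then stand; what a row does not reach is not made up. A row lasts 1/8 s, in which the tool goes at most 62.5 mm and 10.7 degrees, less where a joint would pass 70% of its speed; a pose out of reach is approached as far as the arm can. A call is refused whole if a number of a shift passes 6.25 or a number of a turn 0.188, either way. A call with a gripper value outside its range is refused whole. The fingers move at their own pace and stop on an object; "grip_force" is the grip in N (left out, the last holds). Time passes only in rows, so rows that do not move let the fingers close. It gives the time, the measured TCP pose, the force and the opening at its end, in the units of the state.
- manip.get_state(): the state, without advancing time (a new reading comes with each control period).
- vision.get_image(name): name is "scene" or "top" or "wrist"; returns the picture (420x560x3 uint8, red, green, blue); there is no depth.
- vision.camera_params(name): a dict with "vfov" (degrees; the focal length in pixels is half the picture's height over the tangent of half this angle, whatever the lens; pixels are square), "cx", "cy" (the principal point, pixels), "R" (3x3) and "t" (3): a world point X has camera coordinates R X + t. Camera axes: x right, y down, z forward; pixel columns grow to the right and rows downward; lengths in m; the calibration is good to about 2 mm. A picture is of the moment at which its call begins: read the wrist's pose just before it. camera_params takes no time and is no camera call; for the wrist camera it gives the pose at the moment of the call.
- ticket.sign_off(): hands the job in, once; it reports no verdict.
The state is a dict: "clock": time; "qpos": joint angles; "qd": joint speeds; "effort": joint torques, N m; "position": TCP position; "ee_rot": TCP orientation; "contact_force": force on the tool from outside, world axes, zero at the start; "moment": the same for the moment, N m; "width": finger opening in m.
Only numpy, scipy, OpenCV 4.12 (cv2) and the standard library are available. Lean on these libraries where they do the work, as an engineer would, in place of code of your own. Each camera call takes 0.05 s, during which the arm holds its last target.

## Task

The square blank is gripped in the lathe's chuck and the live centre stands just short of its other end. Push the tailstock hand wheel round by its handle exactly one full turn, clockwise as seen from the wheel's end of the lathe, so that the centre enters the blank and the handle is back where it began; then push the red-balled quill lock lever round, clockwise from above, as far as it goes. Push gently with the fingertips or the outside of the fingers: grip nothing, leave everything else on the bench alone, and finish clear of the machine.

Things in the scene. Friction and masses are not known exactly. Their poses are not given: they have to be found in the camera images.
- lathe: Grey bench wood-turning lathe, bolted down, 0.80 m long; place and yaw vary. Origin on the bench top straight below the tailstock wheel's hub; z up; +y along the bed from the wheel to the headstock (0.55 to 0.78 m away); +x to the back of the lathe, away from operator and robot. Spindle and wheel axis: along y, 235 mm up. All 'lathe x/y' below are in this frame.
- wheel_hub (a point): Centre of the hand wheel, on its axis, in the middle plane of its rim; fixed to the lathe, 235 mm above the bench. Steel wheel, 131 mm over all, round rim 15 mm thick (7.5 mm either side of its plane), three spokes, hub 38 mm in diameter reaching 16 mm out from the rim's plane. It stays in its plane as it turns.
- handwheel (a joint): Wheel angle, rad. 0: handle at the top; grows clockwise seen from the wheel's end looking along lathe +y: pi/2 handle at the back (lathe +x), pi bottom, 3pi/2 operator's side. Starts between -2.2 and 2.2; is to end 2 pi higher than it began. Steady drag 0.13 N m (2.5 N at the handle); stays where left, turns both ways, no stop near one turn.
- handle_mid (a point): Middle of the wheel's black handle, on its own axis, 52 mm from the wheel's axis and 47 mm out (lathe -y) from the rim's plane. The handle is a bar parallel to the wheel's axis, 12 to 82 mm out from the rim's plane, free to spin on its own axis; diameter 16 mm at the wheel, 20 mm at the middle, 22 mm at 72 mm out, rounded end.
- quill (a joint): Travel of the tailstock quill and live centre along +y of the lathe, in m; driven by the wheel, 4 mm a turn (0.000637 m per rad).
- centre_point (a point): Point of the live centre (steel cone on the quill), on the spindle axis; it starts 0.6 to 3.4 mm short of the blank's end face and after one turn stands 0.6 to 3.4 mm in, at the centre mark (the blank does not resist it).
- quill_lock (a joint): Quill lock lever angle, rad. 0: lever points to the operator (lathe -x); grows clockwise from above, the ball swinging towards the headstock (lathe +y), up to the stop at 1.3 (locked). Starts between 0 and 0.35. Drag 0.10 N m (1.5 N at the ball); stays where left.
- lock_pivot (a point): Pivot of the quill lock lever, vertical axis, on top of the tailstock at 0 mm x, 105 mm y of the lathe, 298 mm above the bench.
- lock_ball (a point): Centre of the red ball (26 mm diameter) at the end of the quill lock lever, 74 mm from the pivot's axis and 303 mm above the bench; the lever is a steel rod of 11 mm diameter.
- bowl: Bystander: turned wooden bowl, 100 mm diameter, 42 mm high, on the bench. Origin under its centre.
- gouge: Bystander: turning gouge lying on the bench, 430 mm long, 27 mm high; wooden handle to its -x (to -235 mm), steel to +x (to 195 mm). Origin at the bench below the ferrule.
- mallet: Bystander: wooden carver's mallet lying on the bench; head 115 x 70 x 70 mm centred 60 mm to its +x, handle to -145 mm in x. Origin at the bench where handle and head meet.
- bed_end (a point): Middle of the bed's top at its tail end, lathe y 10 mm, 108 mm above the bench. The bed is 130 mm wide and runs to y 790 mm. It ends short of the wheel: below the wheel's handle there is only the bench.
- barrel_top (a point): Highest line of the tailstock barrel, 268 mm above the bench at lathe y 97 mm. The barrel is a cylinder of 66 mm diameter round the spindle axis, lathe y 30 to 165 mm, on a cast pedestal.
- blank_end (a point): Centre mark on the end face of the 70 mm square wooden blank, on the spindle axis, lathe y 238 mm. The blank runs to the chuck at y 476 mm. A tool rest (top 237 mm high) stands on its operator's side, lathe y 270 to 450 mm.

How it is judged:
By the outcome, as a careful person would: the job done as asked, in the order asked, and still so for the second after the job is handed in, with the robot touching nothing.
It also fails if it takes over 72 s, if anything falls off the work surface, if the arm or the gripper's body presses on something with over 40 N, if the wrist force passes 120 N, or if a joint passes its speed limit or range.

## Working session

There is one attempt and no reset: what is moved stays moved. The work goes in short steps, Python scripts to look and compute and a tool call to move; the robot and the scene stay as the last step left them, time stands still between calls to the robot, and variables do not carry over. Pictures are saved under pics/ and viewed, and the job is handed in when it is done.

Besides the shell and the picture viewer there is one more tool, called after "Emit:" as name(argument=value, ...), one argument or row to a line, values as JSON. arm_command: Moves the arm, as the interface text tells. Its arguments: {"type":"object","properties":{"increments":{"type":"array"},"grip_force":{"type":"number"}},"required":["increments"]}

```bash
ls; mkdir -p pics; python3 - <<'E'
from rig import manip, vision, ticket
import cv2
print(manip.get_state())
for n in ("scene","top","wrist"):
    p=vision.camera_params(n); print(n,p)
    im=vision.get_image(n); cv2.imwrite(f"pics/{n}0.png",im[:,:,::-1])
E
```

```text
pics
{'clock': 0.0, 'qpos': array([ 1.15503775e+00,  2.76614924e-01,  1.50612525e+00,  9.77883451e-06,
        1.36068003e+00, -1.21018445e-01]), 'qd': array([-0.00077417,  0.0003068 ,  0.00078732, -0.00117978, -0.00066888,
        0.00072382]), 'effort': array([ 1.18800135e-04, -4.16754985e+01, -2.45805216e+01, -3.53225705e-04,
        1.11157107e-02, -1.24361219e-05]), 'position': array([0.16696427, 0.55001547, 0.40383119]), 'ee_rot': array([-0.5676827 ,  0.56831557,  0.42059761, -0.42172433]), 'contact_force': array([ 0.5950036 ,  0.39833714, -0.23313267]), 'moment': array([-0.05322208,  0.05573602, -0.070933  ]), 'width': 0.08585719331229195}
scene {'vfov': 54.136221087052256, 'cx': 279.5025675098749, 'cy': 211.98182130437652, 'R': array([[-0.75087586,  0.66029562, -0.01396928],
       [ 0.43482206,  0.47832998, -0.76297458],
       [-0.49710685, -0.57897334, -0.64627753]]), 't': array([0.58121061, 0.05695151, 1.29290772])}
top {'vfov': 43.92825865987084, 'cx': 278.5471802651479, 'cy': 203.22071328762618, 'R': array([[ 0.0228735 , -0.99973766, -0.00118575],
       [-0.99250695, -0.02256563, -0.12008643],
       [ 0.12002817,  0.00392366, -0.99276273]]), 't': array([-0.2739218 ,  0.51278906,  1.41120972])}
wrist {'vfov': 59.17349005865423, 'cx': 283.8422435897032, 'cy': 203.02715075799873, 'R': array([[ 0.29009242,  0.95699505, -0.00261965],
       [ 0.92246182, -0.27889357,  0.26698794],
       [ 0.25477553, -0.0798677 , -0.96369631]]), 't': array([-0.57357761, -0.03445846,  0.3805583 ])}
```

View pics/scene0.png

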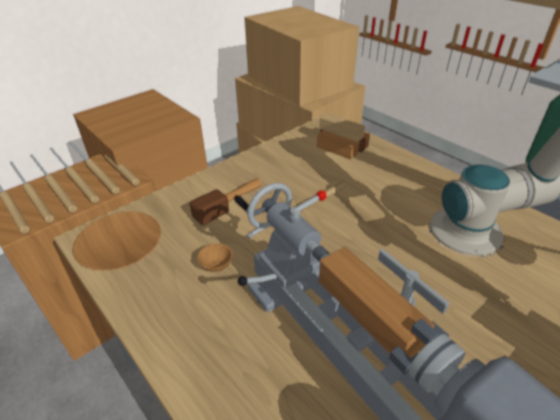

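View pics/top0.png

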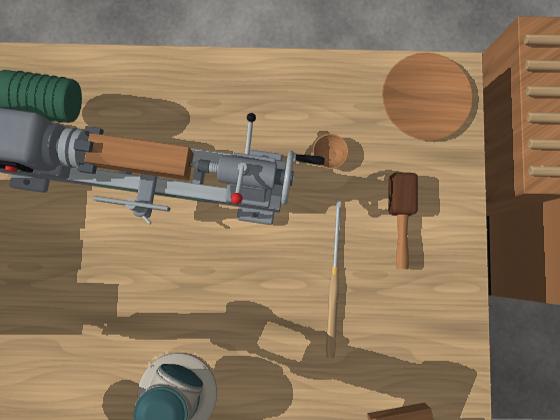

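View pics/wrist0.png

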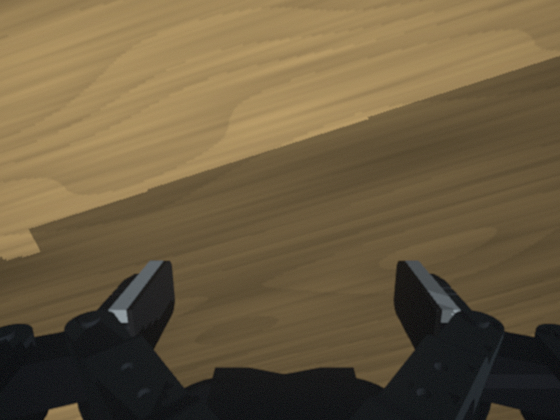

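```bash
python3 - <<'E'
import cv2
a=cv2.imread('pics/top0.png')
c=a[100:230,190:350]; cv2.imwrite('pics/top0c.png',cv2.resize(c,None,fx=5,fy=4.6 if 0 else 5,interpolation=cv2.INTER_CUBIC)[:600*2])
c=a[105:225,190:350]; cv2.imwrite('pics/top0c.png',cv2.resize(c,None,fx=5,fy=5,interpolation=cv2.INTER_CUBIC))
a=cv2.imread('pics/scene0.png')
c=a[170:290,225:385]; cv2.imwrite('pics/scene0c.png',cv2.resize(c,None,fx=5,fy=5,interpolation=cv2.INTER_CUBIC))
E
```

```text
(no output)
```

View pics/top0c.png

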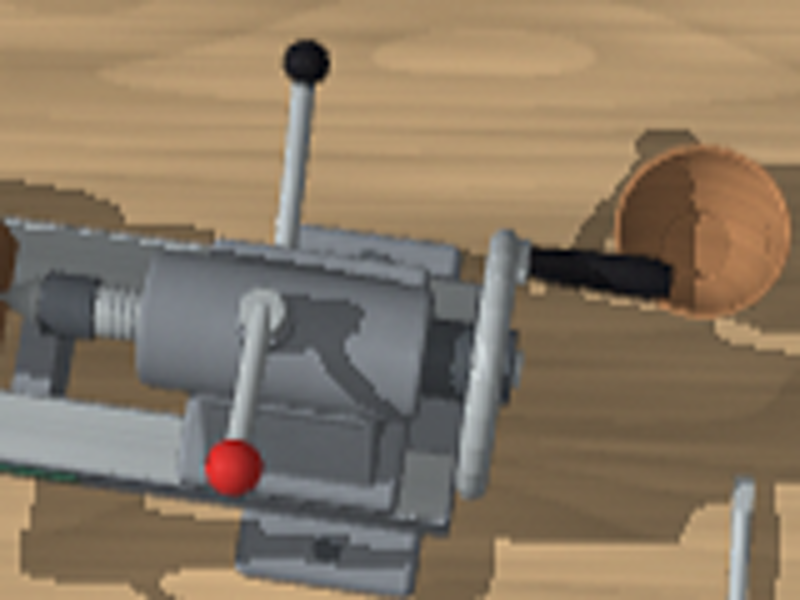

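View pics/scene0c.png

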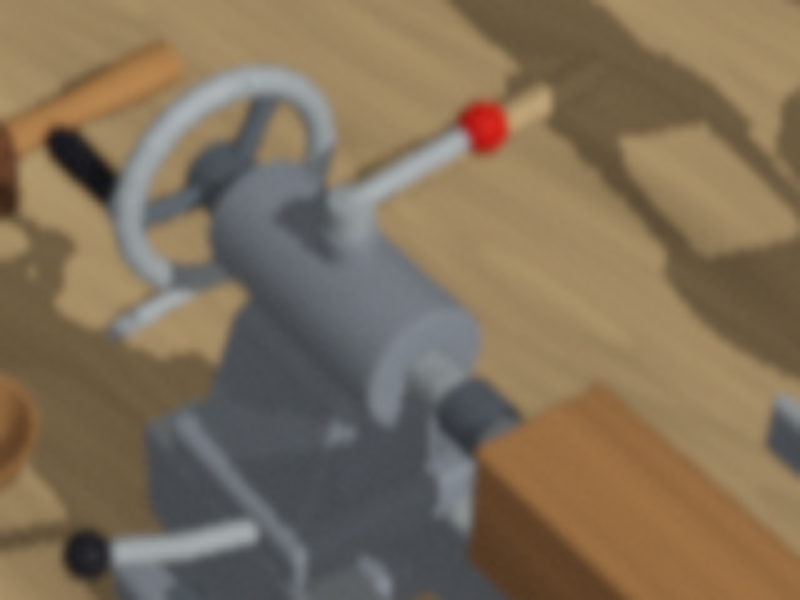

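```bash
cat > h.py <<'E'
import numpy as np, cv2
from rig import vision, manip
def K(p):
    f=210/np.tan(np.radians(p['vfov']/2)); return f
def proj(p,X):
    X=np.atleast_2d(X); c=X@np.array(p['R']).T+np.array(p['t']); f=K(p)
    return np.c_[p['cx']+f*c[:,0]/c[:,2], p['cy']+f*c[:,1]/c[:,2]]
def L2W(q,P):
    P=np.atleast_2d(P).astype(float); c,s=np.cos(q[2]),np.sin(q[2])
    return np.c_[q[0]+c*P[:,0]-s*P[:,1], q[1]+s*P[:,0]+c*P[:,1], P[:,2]]
def ball(a): return [-.074*np.cos(a), .105+.074*np.sin(a), .303]
def hand(th,out=.047): return [.052*np.sin(th), -out, .235+.052*np.cos(th)]
def rim(r=.058,n=360):
    t=np.linspace(0,2*np.pi,n); return np.c_[r*np.sin(t),0*t,.235+r*np.cos(t)]
E
cat > fit.py <<'E'
from h import *
from scipy.optimize import least_squares
T=vision.camera_params('top');S=vision.camera_params('scene')
ct=lambda u,v:np.array([(u+.5)/5-.5+190,(v+.5)/5-.5+105])
cs=lambda u,v:np.array([(u+.5)/5-.5+225,(v+.5)/5-.5+170])
def res(q,full=False):
    r=[]; names=[]
    def add(p,X,uv,n): r.extend(proj(p,L2W(q,X))[0]-uv); names.append(n)
    add(T,ball(q[4]),ct(233,467),'Tball'); add(S,ball(q[4]),cs(484,127),'Sball')
    add(T,[0,.105,.305],ct(262,308),'Tpiv')
    add(T,hand(q[3],.082),ct(671,278),'Thend'); add(S,hand(q[3],.082),cs(60,140),'Shend')
    add(T,[.058,0,.235],ct(505,243),'Trimback'); add(T,[-.058,0,.235],ct(473,483),'Trimfront')
    R=proj(S,L2W(q,rim()))
    for u,v in [(123,207),(250,77),(162,276),(325,150),(160,130),(305,95)]:
        d=R-cs(u,v); i=np.argmin((d**2).sum(1)); r.extend(d[i]); names.append(f'Srim{u}')
    r=np.array(r)
    return (r,names) if full else r
best=None
for th in (1,1.57,2,2.2):
    s=least_squares(res,[.6,-.3,.0,th,.2],loss='soft_l1')
    if best is None or s.cost<best.cost: best=s
print(best.x,best.cost)
r,n=res(best.x,True)
for i,k in enumerate(n): print(k,r[2*i:2*i+2].round(2))
np.save('q.npy',best.x)
q=best.x
from rig import vision
for nme,p,(x0,y0) in (('top',T,(190,105)),('scene',S,(225,170))):
    a=cv2.imread(f'pics/{nme}0.png')[y0:y0+120,x0:x0+160]; a=cv2.resize(a,None,fx=5,fy=5,interpolation=cv2.INTER_CUBIC)
    def dr(P,col,closed=False):
        uv=((proj(p,L2W(q,P))-[x0,y0]+.5)*5-.5).round().astype(int); cv2.polylines(a,[uv.reshape(-1,1,2)],closed,col,1)
    dr(rim(.0655),(0,255,0)); dr(rim(.0505),(0,255,0)); dr([hand(q[3],.012),hand(q[3],.082)],(255,255,0))
    dr([[0,.105,.298],ball(q[4])],(255,0,0)); 
    for y in (.03,.165): dr(np.c_[rim(.033)[:,0],rim(.033)[:,1]+y,rim(.033)[:,2]],(0,255,255))
    for y in (.238,): dr([[-.035,y,.2],[-.035,y,.27],[.035,y,.27],[.035,y,.2],[-.035,y,.2]],(0,255,255))
    dr([[-.065,.01,.108],[.065,.01,.108]],(255,0,255))
    cv2.imwrite(f'pics/{nme}0o.png',a)
E
python3 fit.py
```

```text
[ 0.55621673 -0.28213445 -0.11319343  1.60945027  0.03218125] 3.909761472744284
Tball [-0.37  0.33]
Sball [-0.68  0.08]
Tpiv [-0.44 -0.02]
Thend [0.09 0.98]
Shend [-1.92 -0.08]
Trimback [-0.21  0.82]
Trimfront [-0.3   0.31]
Srim123 [0.23 0.08]
Srim250 [-0.04  0.55]
Srim162 [-0.04 -0.09]
Srim325 [-1.78 -0.22]
Srim160 [0.31 0.06]
Srim305 [-0.51  0.46]
```

View pics/top0o.png

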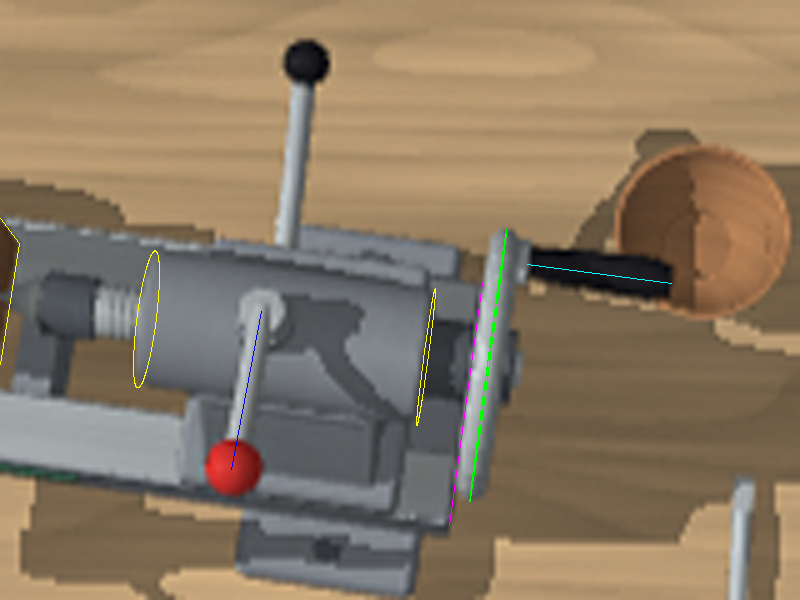

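View pics/scene0o.png

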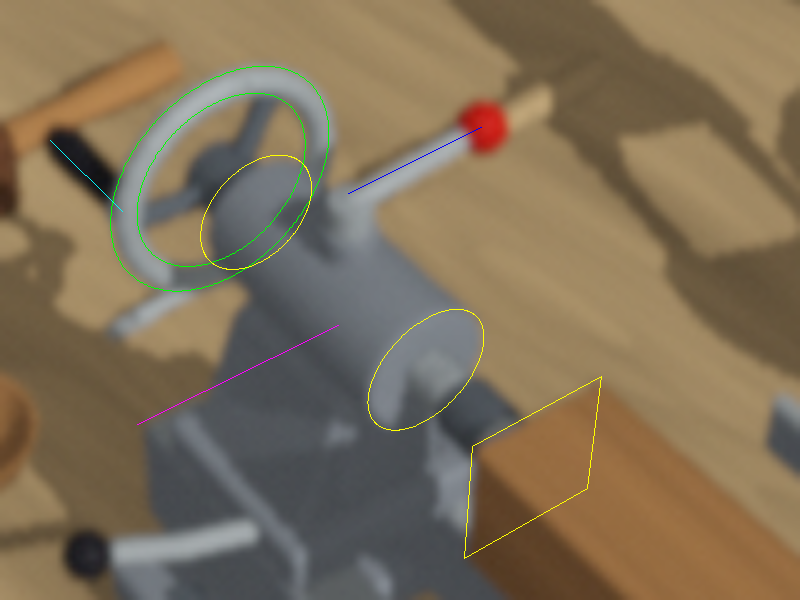

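```bash
cat >> h.py <<'E'
from scipy.spatial.transform import Rotation as Ro
def pose(s=None):
    s=s or manip.get_state(); w,x,y,z=s['ee_rot']; return np.array(s['position']),Ro.from_quat([x,y,z,w])
def show():
    s=manip.get_state(); p,R=pose(s)
    print('t',round(float(s['clock']),2),'p',p.round(4),'q',np.round(s['qpos'],3),'F',np.round(s['contact_force'],1),'w',round(float(s['width']),4)); print(R.as_matrix().round(3))
def inc(p0,R0,p1,R1,n,hand=1,nr=3,nt=2):
    "n equal rows from pose 0 to pose 1 (straight line, constant turn)"
    rv=(R0.inv()*R1).as_rotvec()/n; R=R0; out=[]
    d=(p1-p0)/n; st=Ro.from_rotvec(rv)
    for i in range(n):
        # order (shift first vs turn first) small; use shift in axes at row start
        t=R.inv().apply(d)*100
        out.append(list(rv.round(nr))+list(t.round(nt))+[hand]); R=R*st
    return out
def pr(rows):
    for i in range(0,len(rows),8): print('['+', '.join(', '.join(f'{v:g}' for v in r) for r in rows[i:i+8])+']')
E
python3 - <<'E'
from h import *
show()
p,R=pose()
pr(inc(p,R,np.array([.30,.2,.50]),R,8))
E
```

```text
t 0.15 p [0.167 0.55  0.404] q [ 1.155  0.276  1.506 -0.     1.361 -0.121] F [-0.3 -0.1  0.6] w 0.0854
[[ 0.291 -0.001 -0.957]
 [ 0.957 -0.001  0.291]
 [-0.001 -1.     0.   ]]
[0, 0, 0, -3.71, -1.19, -2.86, 1, 0, 0, 0, -3.71, -1.19, -2.86, 1, 0, 0, 0, -3.71, -1.19, -2.86, 1, 0, 0, 0, -3.71, -1.19, -2.86, 1, 0, 0, 0, -3.71, -1.19, -2.86, 1, 0, 0, 0, -3.71, -1.19, -2.86, 1, 0, 0, 0, -3.71, -1.19, -2.86, 1, 0, 0, 0, -3.71, -1.19, -2.86, 1]
```

Emit:
arm_command(
  increments=[0, 0, 0, -3.7, -1.2, -2.9, 1, 0, 0, 0, -3.7, -1.2, -2.9, 1, 0, 0, 0, -3.7, -1.2, -2.9, 1, 0, 0, 0, -3.7, -1.2, -2.9, 1, 0, 0, 0, -3.7, -1.2, -2.9, 1, 0, 0, 0, -3.7, -1.2, -2.9, 1, 0, 0, 0, -3.7, -1.2, -2.9, 1, 0, 0, 0, -3.7, -1.2, -2.9, 1],
)

```text
clock: 1.15
position: [0.3031, 0.1981, 0.501]
ee_rot: [-0.568, 0.568, 0.421, -0.421]
contact_force: [0.7, 0.5, 0.1]
width: -0.0002
```

```bash
python3 - <<'E'
from h import *
show()
p,R=pose()
r=inc(p,R,np.array([.32,-.25,.50]),Ro.from_rotvec([0,0,-1.4])*R,10)
pr(r)
E
```

```text
t 1.15 p [0.3031 0.1981 0.501 ] q [ 0.386 -0.102  1.698 -0.     1.545 -0.89 ] F [0.7 0.5 0.1] w -0.0002
[[ 0.29   0.    -0.957]
 [ 0.957  0.     0.29 ]
 [ 0.    -1.    -0.   ]]
[-0, 0.14, 0, -4.24, 0.01, -1.46, 1, -0, 0.14, 0, -3.99, 0.01, -2.04, 1, -0, 0.14, 0, -3.67, 0.01, -2.58, 1, -0, 0.14, 0, -3.28, 0.01, -3.06, 1, -0, 0.14, 0, -2.82, 0.01, -3.49, 1, -0, 0.14, 0, -2.3, 0.01, -3.85, 1, -0, 0.14, 0, -1.74, 0.01, -4.13, 1, -0, 0.14, 0, -1.15, 0.01, -4.33, 1]
[-0, 0.14, 0, -0.53, 0.01, -4.45, 1, -0, 0.14, 0, 0.1, 0.01, -4.48, 1]
```

Emit:
arm_command(
  increments=[0, 0.14, 0, -4.2, 0, -1.5, 1, 0, 0.14, 0, -4, 0, -2, 1, 0, 0.14, 0, -3.7, 0, -2.6, 1, 0, 0.14, 0, -3.3, 0, -3.1, 1, 0, 0.14, 0, -2.8, 0, -3.5, 1, 0, 0.14, 0, -2.3, 0, -3.9, 1, 0, 0.14, 0, -1.7, 0, -4.1, 1, 0, 0.14, 0, -1.1, 0, -4.3, 1],
)

```text
clock: 2.15
position: [0.3173, -0.1602, 0.5006]
ee_rot: [0.705, -0.705, -0.053, 0.053]
contact_force: [0.0, 0.2, -0.0]
width: 0.0003
```

```bash
python3 - <<'E'
from h import *
show()
p,R=pose()
r=inc(p,R,np.array([.33,-.48,.50]),Ro.from_rotvec([.75,0,0])*R,6)
pr(r)
E
```

```text
t 2.15 p [ 0.3173 -0.1602  0.5006] q [-0.664 -0.113  1.708  0.     1.546 -0.815] F [ 0.   0.2 -0. ] w 0.0003
[[ 0.989  0.    -0.15 ]
 [ 0.15   0.     0.989]
 [ 0.    -1.     0.   ]]
[0.124, 0, -0.019, -0.59, 0.01, -5.3, 1, 0.124, 0, -0.019, -0.58, -0.66, -5.26, 1, 0.124, 0, -0.019, -0.57, -1.31, -5.14, 1, 0.124, 0, -0.019, -0.54, -1.94, -4.94, 1, 0.124, 0, -0.019, -0.49, -2.55, -4.66, 1, 0.124, 0, -0.019, -0.44, -3.11, -4.31, 1]
```

Emit:
arm_command(
  increments=[0.124, 0, -0.019, -0.6, 0, -5.3, 1, 0.124, 0, -0.019, -0.6, -0.7, -5.3, 1, 0.124, 0, -0.019, -0.6, -1.3, -5.1, 1, 0.124, 0, -0.019, -0.5, -1.9, -4.9, 1, 0.124, 0, -0.019, -0.5, -2.5, -4.7, 1, 0.124, 0, -0.019, -0.4, -3.1, -4.3, 1],
)

```text
clock: 2.9
position: [0.3319, -0.48, 0.499]
ee_rot: [0.916, -0.395, -0.071, 0.032]
contact_force: [0.8, 0.1, 0.3]
width: -0.0004
```

```bash
python3 - <<'E'
from h import *
show()
im=vision.get_image('wrist'); cv2.imwrite('pics/w1.png',im[:,:,::-1])
im=vision.get_image('scene'); cv2.imwrite('pics/s1.png',im[:,:,::-1])
E
```

```text
t 2.9 p [ 0.3319 -0.48    0.499 ] q [-1.173  0.447  1.139  0.345  2.243 -1.209] F [0.8 0.1 0.3] w -0.0004
[[ 0.988 -0.002 -0.154]
 [ 0.113  0.687  0.718]
 [ 0.104 -0.727  0.679]]
```

View pics/w1.png

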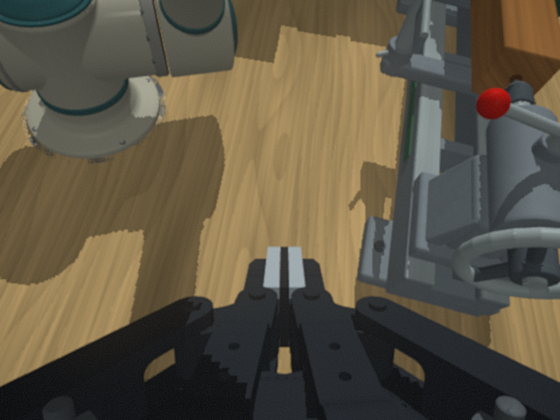

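View pics/s1.png

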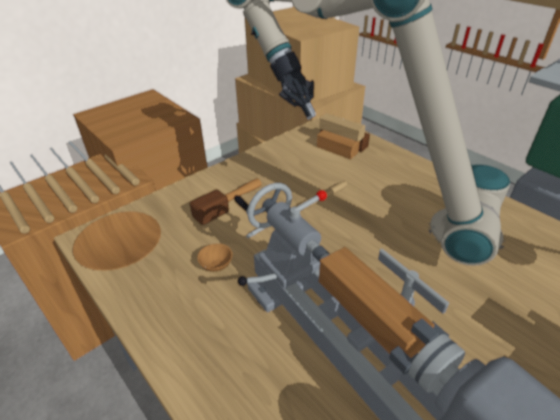

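```bash
cat > kin.py <<'E'
from h import *
from scipy.optimize import least_squares
data=[([1.155,.2766,1.506,0,1.3607,-.121],[.16696,.55002,.40383],[-0.5676827,0.56831557,0.42059761,-0.42172433]),
([.386,-.102,1.698,0,1.545,-.890],[.3031,.1981,.501],[-.568,.568,.421,-.421]),
([-.664,-.113,1.708,0,1.546,-.815],[.3173,-.1602,.5006],[.705,-.705,-.053,.053]),
([-1.173,.447,1.139,.345,2.243,-1.209],[.3319,-.48,.499],[.916,-.395,-.071,.032])]
def fk(j,k,s=(1,1)):
    L1,L2,h,d6,o=k; j1,j2,j3,j4,j5,j6=j
    A=Ro.from_euler('ZYZYZ',[j1,j2+j3,s[0]*j4,j5,s[1]*j6])
    B=Ro.from_euler('Z',j1)
    C=B.apply([L1*np.sin(j2)+L2*np.sin(j2+j3),o,h+L1*np.cos(j2)+L2*np.cos(j2+j3)])
    return C+A.apply([0,0,d6]),A
def toR(q): return Ro.from_quat([q[1],q[2],q[3],q[0]])
k0=[.6,.42,.092,.176,.0693]
f=least_squares(lambda k:np.concatenate([fk(j,k)[0]-p for j,p,_ in data]),k0)
if __name__=='__main__':
    print(f.x,abs(f.fun).max())
    for s in [(1,1),(1,-1),(-1,1),(-1,-1)]:
        Ps=[fk(j,k0,s)[1].inv()*toR(q) for j,p,q in data]
        print(s,[round((Ps[0].inv()*P).magnitude(),3) for P in Ps])
    print(Ps[0].as_matrix().round(2))
E
python3 kin.py
```

```text
Traceback (most recent call last):
  File "kin.py", line 15, in <module>
    f=least_squares(lambda k:np.concatenate([fk(j,k)[0]-p for j,p,_ in data]),k0)
  File "kin.py", line 15, in <lambda>
    f=least_squares(lambda k:np.concatenate([fk(j,k)[0]-p for j,p,_ in data]),k0)
                                             ~~^^^^^
  File "kin.py", line 9, in fk
    A=Ro.from_euler('ZYZYZ',[j1,j2+j3,s[0]*j4,j5,s[1]*j6])
  File "scipy/spatial/transform/_rotation.pyx", line 1413, in scipy.spatial.transform._rotation.Rotation.from_euler
ValueError: Expected axis specification to be a non-empty string of upto 3 characters, got ZYZYZ
```

```bash
sed -i "s/A=Ro.from_euler('ZYZYZ',\[j1,j2+j3,s\[0\]\*j4,j5,s\[1\]\*j6\])/A=Ro.from_euler('ZYZ',[j1,j2+j3,s[0]*j4])*Ro.from_euler('YZ',[j5,s[1]*j6])/" kin.py; python3 kin.py
```

```text
[0.60774204 0.41704501 0.08240843 0.17487122 0.07049602] 0.0038770949673488375
(1, 1) [0.0, 0.001, 0.001, 0.002]
(1, -1) [0.0, 1.538, 1.387, 2.177]
(-1, 1) [0.0, 0.001, 0.001, 0.69]
(-1, -1) [0.0, 1.538, 1.387, 2.636]
[[-0.97  0.    0.24]
 [ 0.24 -0.    0.97]
 [ 0.    1.   -0.  ]]
```

```bash
cat >> kin.py <<'E'
K5=f.x; P=fk(data[0][0],K5)[1].inv()*toR(data[0][2])
lo=np.array([-2.89,-.75,.22,-1.18,.11,-2.7]);hi=np.array([2.89,2.08,2.7,4.32,2.71,2.7])
def ik(p,R,j0):
    def r(j):
        pp,A=fk(j,K5); return np.concatenate([(pp-p)*5,((A*P).inv()*R).as_rotvec()])
    s=least_squares(r,np.clip(j0,lo+1e-6,hi-1e-6),bounds=(lo,hi)); return s.x,abs(s.fun).max()
E
cat > t.py <<'E'
from kin import *
q=np.load('q.npy')
yl=np.array([-np.sin(q[2]),np.cos(q[2]),0]); xl=np.array([np.cos(q[2]),np.sin(q[2]),0])
j0=manip.get_state()['qpos']
for pit in (0,-.25):
  yt=yl*np.cos(pit)+np.array([0,0,np.sin(pit)])
  zt=np.cross(xl,yt)
  R=Ro.from_matrix(np.c_[xl,yt,zt])
  for roll in (0,-.8,.8):
    R2=R*Ro.from_rotvec([0,roll,0]); j=j0
    for th in np.arange(0,6.3,1.57):
      tip=L2W(q,hand(th,.035))[0]; j,e=ik(tip-.173*yt,R2,j); print(pit,roll,round(th,2),j.round(2),round(e,4))
E
python3 t.py
```

```text
0 0 0.0 [-1.    0.87  1.17  1.07  2.33 -0.67] 0.0
0 0 1.57 [-0.95  0.97  1.08  1.1   2.29 -0.66] 0.0
0 0 3.14 [-1.    0.96  1.24  0.95  2.24 -0.86] 0.0
0 0 4.71 [-1.05  0.86  1.33  0.9   2.28 -0.88] 0.0
0 0 6.28 [-1.    0.87  1.17  1.07  2.33 -0.68] 0.0
0 -0.8 0.0 [-1.    0.87  1.17  1.07  2.33 -1.47] 0.0
0 -0.8 1.57 [-0.95  0.97  1.08  1.1   2.29 -1.46] 0.0
0 -0.8 3.14 [-1.    0.96  1.24  0.95  2.24 -1.66] 0.0
0 -0.8 4.71 [-1.05  0.86  1.33  0.9   2.28 -1.68] 0.0
0 -0.8 6.28 [-1.    0.87  1.17  1.07  2.33 -1.48] 0.0
0 0.8 0.0 [-1.    0.87  1.17  1.07  2.33  0.13] 0.0
0 0.8 1.57 [-0.95  0.97  1.08  1.1   2.29  0.14] 0.0
0 0.8 3.14 [-1.    0.96  1.24  0.95  2.24 -0.06] 0.0
0 0.8 4.71 [-1.05  0.86  1.33  0.9   2.28 -0.08] 0.0
0 0.8 6.28 [-1.    0.87  1.17  1.07  2.33  0.12] 0.0
-0.25 0 0.0 [-0.99  0.79  1.11  0.92  2.24 -0.68] 0.0
-0.25 0 1.57 [-0.94  0.89  1.03  0.94  2.2  -0.67] 0.0
-0.25 0 3.14 [-0.99  0.87  1.22  0.82  2.12 -0.86] 0.0
-0.25 0 4.71 [-1.04  0.77  1.29  0.78  2.17 -0.87] 0.0
-0.25 0 6.28 [-0.99  0.79  1.11  0.92  2.24 -0.69] 0.0
-0.25 -0.8 0.0 [-0.99  0.79  1.11  0.92  2.24 -1.48] 0.0
-0.25 -0.8 1.57 [-0.94  0.89  1.03  0.94  2.2  -1.47] 0.0
-0.25 -0.8 3.14 [-0.99  0.87  1.22  0.82  2.12 -1.66] 0.0
-0.25 -0.8 4.71 [-1.04  0.77  1.29  0.78  2.17 -1.67] 0.0
-0.25 -0.8 6.28 [-0.99  0.79  1.11  0.92  2.24 -1.49] 0.0
-0.25 0.8 0.0 [-0.99  0.79  1.11  0.92  2.24  0.12] 0.0
-0.25 0.8 1.57 [-0.94  0.89  1.03  0.94  2.2   0.13] 0.0
-0.25 0.8 3.14 [-0.99  0.87  1.22  0.82  2.12 -0.06] 0.0
-0.25 0.8 4.71 [-1.04  0.77  1.29  0.78  2.17 -0.07] 0.0
-0.25 0.8 6.28 [-0.99  0.79  1.11  0.92  2.24  0.11] 0.0
```

```bash
cat >> h.py <<'E'
def base(q):
    yl=np.array([-np.sin(q[2]),np.cos(q[2]),0]); xl=np.array([np.cos(q[2]),np.sin(q[2]),0])
    return Ro.from_matrix(np.c_[xl,yl,[0,0,1]])
def tcp(q,tip): return L2W(q,[tip[0],tip[1]-.173,tip[2]])[0]
E
python3 - <<'E'
from h import *
q=np.load('q.npy'); p,R=pose()
print(tcp(q,[0,-.15,.29]))
pr(inc(p,R,tcp(q,[0,-.15,.29]),base(q),8))
E
```

```text
[ 0.51973328 -0.60306739  0.29      ]
[0.1, 0.023, -0.021, 1.9, 0.82, -3.14, 1, 0.1, 0.023, -0.021, 1.96, 0.54, -3.16, 1, 0.1, 0.023, -0.021, 2.02, 0.27, -3.15, 1, 0.1, 0.023, -0.021, 2.09, -0, -3.12, 1, 0.1, 0.023, -0.021, 2.17, -0.27, -3.06, 1, 0.1, 0.023, -0.021, 2.25, -0.52, -2.96, 1, 0.1, 0.023, -0.021, 2.33, -0.77, -2.85, 1, 0.1, 0.023, -0.021, 2.41, -0.99, -2.7, 1]
```

Emit:
arm_command(
  increments=[0.1, 0.023, -0.021, 1.9, 0.8, -3.1, 1, 0.1, 0.023, -0.021, 2, 0.5, -3.2, 1, 0.1, 0.023, -0.021, 2, 0.3, -3.1, 1, 0.1, 0.023, -0.021, 2.1, 0, -3.1, 1, 0.1, 0.023, -0.021, 2.2, -0.3, -3.1, 1, 0.1, 0.023, -0.021, 2.2, -0.5, -3, 1, 0.1, 0.023, -0.021, 2.3, -0.8, -2.8, 1, 0.1, 0.023, -0.021, 2.4, -1, -2.7, 1],
)

```text
clock: 4.0
position: [0.5216, -0.5971, 0.2982]
ee_rot: [0.999, -0.002, -0.002, -0.054]
contact_force: [0.3, 0.3, -0.9]
width: 0.0001
```

```bash
python3 - <<'E'
from h import *
import pickle
show()
p=vision.camera_params('wrist')
im=vision.get_image('wrist'); cv2.imwrite('pics/w2.png',im[:,:,::-1]); pickle.dump(p,open('w2.pkl','wb'))
print('cam',-np.array(p['R']).T@p['t'])
im=vision.get_image('scene'); cv2.imwrite('pics/s2.png',im[:,:,::-1])
im=vision.get_image('top'); cv2.imwrite('pics/t2.png',im[:,:,::-1])
show()
E
```

```text
t 4.0 p [ 0.5216 -0.5971  0.2982] q [-1.078  1.025  0.801  1.211  2.494 -0.442] F [ 0.3  0.3 -0.9] w 0.0001
[[ 0.994  0.107 -0.004]
 [-0.107  0.994  0.005]
 [ 0.004 -0.005  1.   ]]
cam [ 0.52333993 -0.5659498   0.36667015]
t 4.15 p [ 0.5216 -0.5969  0.2947] q [-1.078  1.028  0.803  1.205  2.494 -0.448] F [-1.   0.1 -0.3] w 0.0
[[ 0.994  0.106 -0.002]
 [-0.106  0.994  0.004]
 [ 0.002 -0.003  1.   ]]
```

View pics/w2.png

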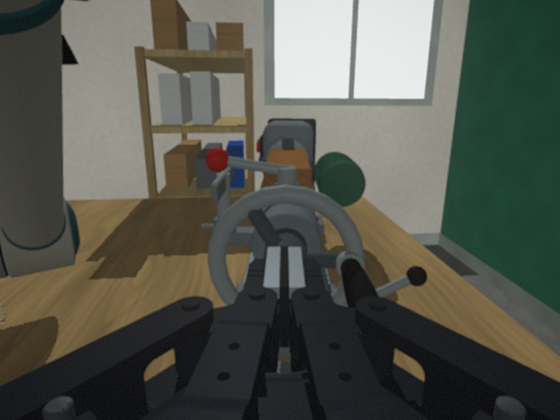

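View pics/s2.png

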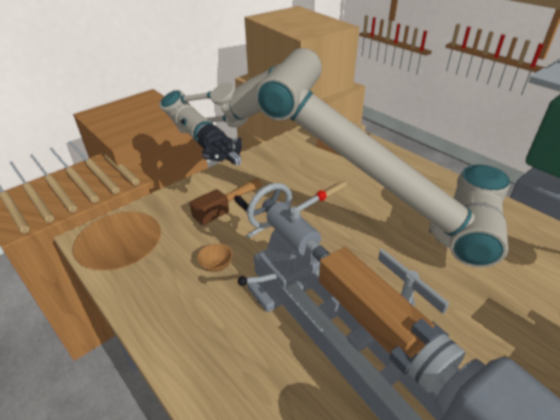

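Emit:
arm_command(
  increments=[0, 0, 0, -2, 0, 3, 1, 0, 0, 0, -2, 0, 3, 1, 0, 0, 0, 0, 0, 0, 1, 0, 0, 0, 0, 0, 0, 1],
)

```text
clock: 4.65
position: [0.4805, -0.5918, 0.3599]
ee_rot: [0.999, -0.005, -0.003, -0.054]
contact_force: [-0.0, 1.2, 0.1]
width: -0.0002
```

```bash
python3 - <<'E'
from h import *
import pickle
show()
p=vision.camera_params('wrist')
im=vision.get_image('wrist'); cv2.imwrite('pics/w3.png',im[:,:,::-1]); pickle.dump(p,open('w3.pkl','wb'))
p2=vision.camera_params('wrist'); print(p2['t']-p['t'])
a=im[110:330,190:480,::-1]; 
cv2.imwrite('pics/w3c.png',cv2.resize(a,None,fx=2.7,fy=2.7,interpolation=cv2.INTER_CUBIC))
E
```

```text
t 4.65 p [ 0.4805 -0.5918  0.3599] q [-1.116  0.934  0.854  1.225  2.539 -0.412] F [-0.   1.2  0.1] w -0.0002
[[ 0.994  0.107 -0.005]
 [-0.107  0.994  0.011]
 [ 0.006 -0.01   1.   ]]
[ 0.00018529  0.00031989 -0.00025344]
```

View pics/w3c.png

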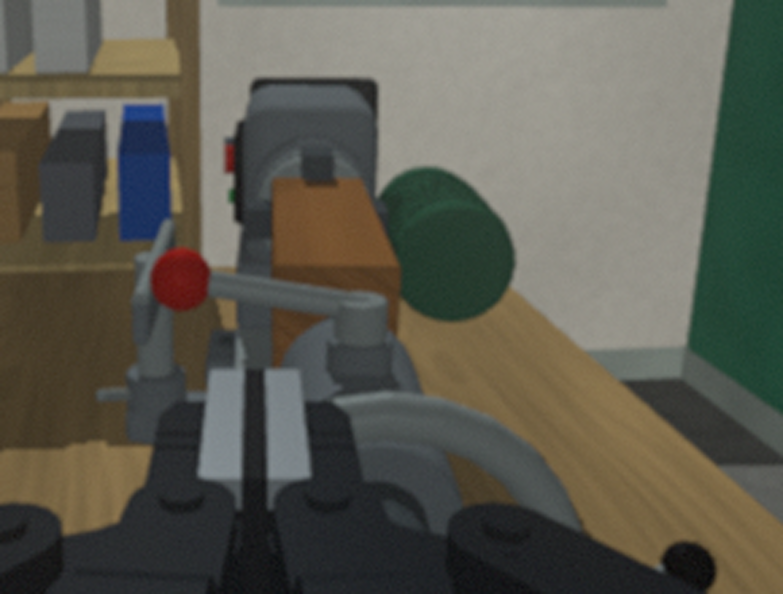

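Emit:
arm_command(
  increments=[0, 0, 0, 0, 0, -3.8, 1, 0, 0, 0, 0, 0, -3.8, 1, 0, 0, 0, 0, 0, -3.8, 1, 0, 0, 0, 0, 0, 0, 1, 0, 0, 0, 0, 0, 0, 1],
)

```text
clock: 5.32
position: [0.4815, -0.5932, 0.245]
ee_rot: [0.999, -0.004, -0.003, -0.053]
contact_force: [-1.0, 0.0, 0.3]
width: -0.0002
```

```bash
python3 - <<'E'
from h import *
import pickle
show()
p=vision.camera_params('wrist')
im=vision.get_image('wrist'); cv2.imwrite('pics/w4.png',im[:,:,::-1]); pickle.dump(p,open('w4.pkl','wb'))
p2=vision.camera_params('wrist'); print(p2['t']-p['t'])
a=im[110:310,200:460,::-1]; 
cv2.imwrite('pics/w4c.png',cv2.resize(a,None,fx=3,fy=3,interpolation=cv2.INTER_CUBIC))
E
```

```text
t 5.33 p [ 0.4815 -0.5932  0.245 ] q [-1.115  1.029  0.93   1.02   2.466 -0.668] F [-1.   0.   0.3] w -0.0002
[[ 0.994  0.106 -0.006]
 [-0.106  0.994  0.008]
 [ 0.007 -0.007  1.   ]]
[-0.00024842 -0.00050769  0.00022824]
```

View pics/w4c.png

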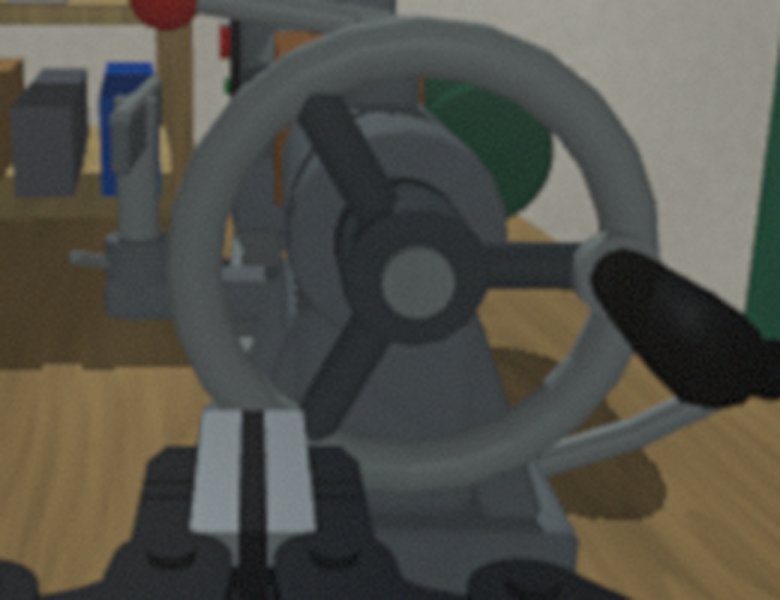

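```bash
cat > fit2.py <<'E'
from h import *
from scipy.optimize import least_squares
import pickle
T=vision.camera_params('top');S=vision.camera_params('scene');W=pickle.load(open('w4.pkl','rb'))
ct=lambda u,v:np.array([(u+.5)/5-.5+190,(v+.5)/5-.5+105])
cs=lambda u,v:np.array([(u+.5)/5-.5+225,(v+.5)/5-.5+170])
cw=lambda u,v:np.array([(u+.5)/3-.5+200,(v+.5)/3-.5+110])
def res(q,full=False):
    r=[]; names=[]
    def add(p,X,uv,n,w=1): r.extend((proj(p,L2W(q,X))[0]-uv)*w); names.append(n)
    add(T,ball(q[4]),ct(233,467),'Tball'); add(S,ball(q[4]),cs(484,127),'Sball',.5)
    add(T,[0,.105,.305],ct(262,308),'Tpiv')
    add(T,hand(q[3],.082),ct(671,278),'Thend'); 
    add(T,[.058,0,.235],ct(505,243),'Trimback'); add(T,[-.058,0,.235],ct(473,483),'Trimfront')
    add(W,[0,-.016,.235],cw(418,283),'Whub')
    add(W,hand(q[3],.076),cw(718,358),'Whend',.3)
    add(W,[0.05*np.sin(q[3]),0,.235+.05*np.cos(q[3])],cw(588,265),'Wspoke',.5)
    for k in (1,-1):
        a=q[3]+k*2*np.pi/3; 
        add(W,[0.052*np.sin(a),0,.235+.052*np.cos(a)],cw(*((312,408) if k==1 else (322,108))),'Wsp%d'%k,.5)
    r=list(r)
    R=proj(W,L2W(q,rim(.058)))
    t=(np.linspace(0,2*np.pi,360))
    # silhouettes of the tube centre line: mid of tube in the picture
    for u,v in [(195,255),(632,240),(410,43),(395,465),(250,120),(560,95)]:
        d=R-cw(u,v); i=np.argmin((d**2).sum(1)); r.extend(d[i]); names.append(f'Wrim{u}')
    r=np.array(r)
    return (r,names) if full else r
s=least_squares(res,np.load('q.npy'),loss='soft_l1'); q=s.x
print(q)
r,n=res(q,True)
for i,k in enumerate(n): print(k,r[2*i:2*i+2].round(2))
np.save('q2.npy',q)
a=cv2.imread('pics/w4c.png')
def dr(P,col):
    uv=((proj(W,L2W(q,P))-[200,110]+.5)*3-.5).round().astype(int); cv2.polylines(a,[uv.reshape(-1,1,2)],False,col,1)
dr(rim(.0655),(0,255,0)); dr(rim(.0505),(0,255,0)); dr([hand(q[3],.012),hand(q[3],.082)],(255,255,0))
for k in (0,1,2):
    b=q[3]+k*2*np.pi/3; dr([[0,0,.235],[.052*np.sin(b),0,.235+.052*np.cos(b)]],(0,0,255))
dr(np.c_[rim(.019)[:,0],rim(.019)[:,1]-.016,rim(.019)[:,2]],(0,255,255))
h=hand(q[3],.072); c=rim(.011); dr(np.c_[c[:,0]+h[0],c[:,1]-.072,c[:,2]-.235+h[2]],(255,0,255))
dr([[0,.105,.303],ball(q[4])],(255,0,0))
cv2.imwrite('pics/w4o.png',a)
E
python3 fit2.py
```

```text
[ 0.55643688 -0.28123005 -0.11490052  1.55392353  0.01195258]
Tball [-0.16  0.24]
Sball [-0.44  0.01]
Tpiv [-0.83 -0.2 ]
Thend [-0.15  0.69]
Trimback [-0.54  0.72]
Trimfront [-0.72  0.2 ]
Whub [0.76 0.95]
Whend [0.1  0.92]
Wspoke [1.89 0.49]
Wsp1 [0.36 2.87]
Wsp-1 [-0.97 -1.16]
Wrim195 [ 0.43 -0.53]
Wrim632 [-0.74 -0.28]
Wrim410 [0.28 2.01]
Wrim395 [-0.48  0.66]
Wrim250 [0.7  1.12]
Wrim560 [-0.94  0.52]
```

View pics/w4o.png

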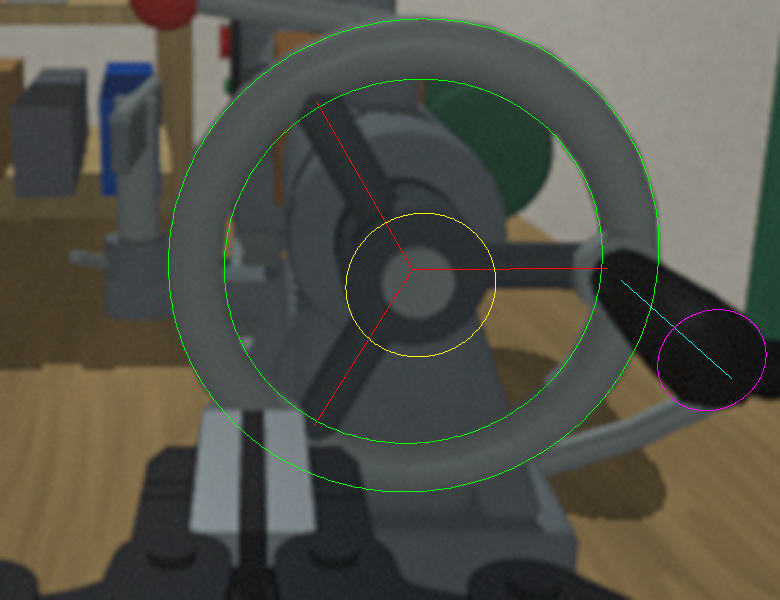

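```bash
python3 - <<'E'
from h import *
q=np.load('q2.npy'); p,R=pose()
a=tcp(q,[.0373,-.13,.271]); b=tcp(q,[.0373,-.042,.271])
pr(inc(p,R,a,base(q),3)+inc(a,base(q),b,base(q),4))
E
```

```text
[0.003, 0.002, -0.003, 2.54, 0.49, 0.82, 1, 0.003, 0.002, -0.003, 2.54, 0.5, 0.83, 1, 0.003, 0.002, -0.003, 2.54, 0.51, 0.83, 1, 0, 0, 0, 0, 2.2, 0, 1, 0, 0, 0, 0, 2.2, 0, 1, 0, 0, 0, 0, 2.2, 0, 1, 0, 0, 0, 0, 2.2, 0, 1]
```

Emit:
arm_command(
  increments=[0.003, 0.002, -0.003, 2.5, 0.5, 0.8, 1, 0.003, 0.002, -0.003, 2.5, 0.5, 0.8, 1, 0.003, 0.002, -0.003, 2.6, 0.5, 0.9, 1, 0, 0, 0, 0, 2.2, 0, 1, 0, 0, 0, 0, 2.2, 0, 1, 0, 0, 0, 0, 2.2, 0, 1, 0, 0, 0, 0, 2.2, 0, 1, 0, 0, 0, 0, 0, 0, 1],
)

```text
clock: 6.38
position: [0.569, -0.4979, 0.2726]
ee_rot: [0.998, -0.0, -0.001, -0.057]
contact_force: [0.1, -0.0, 0.6]
width: -0.0001
```

```bash
cat > look.py <<'E'
from h import *
import sys
n=sys.argv[1]; q=np.load('q2.npy')
show(); p,R=pose(); B=base(q).as_matrix(); tip=p+R.apply([0,.173,0]); l=B.T@(tip-[q[0],q[1],0]); print('tip lathe',l.round(4),'ang',round(np.arctan2(l[0],l[2]-.235),3),'r',round(np.hypot(l[0],l[2]-.235),4), 'Flathe',(B.T@manip.get_state()['contact_force']).round(1))
for c in sys.argv[2:]:
    im=vision.get_image(c)[:,:,::-1]
    cv2.imwrite(f'pics/{c}_{n}.png',im)
E
python3 look.py a wrist
```

```text
t 6.38 p [ 0.569  -0.4979  0.2726] q [-0.978  0.959  1.028  1.128  2.339 -0.6  ] F [ 0.1 -0.   0.6] w -0.0001
[[ 0.994  0.114 -0.002]
 [-0.114  0.994  0.001]
 [ 0.002 -0.001  1.   ]]
tip lathe [ 0.0372 -0.0408  0.2725] ang 0.781 r 0.0528 Flathe [ 0.1 -0.   0.6]
```

View pics/wrist_a.png

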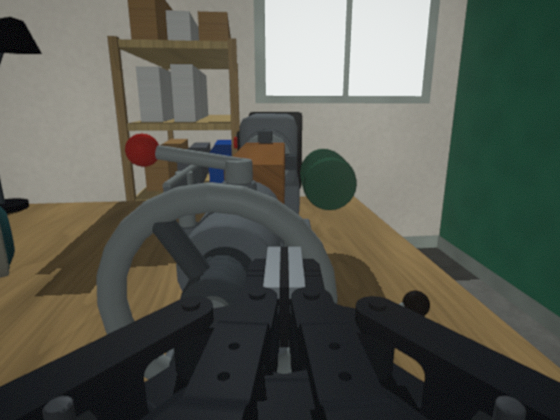

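```bash
python3 - <<'E'
import numpy as np
th=.785+np.arange(41)*2*np.pi/40
x=np.round(5.2*np.sin(th),2); z=np.round(5.2*np.cos(th),2)
for k in range(5):
    print('['+', '.join(f'0, 0, 0, {x[i+1]-x[i]:.2f}, 0, {z[i+1]-z[i]:.2f}, 1' for i in range(8*k,8*k+8))+']')
E
```

```text
[0, 0, 0, 0.53, 0, -0.62, 1, 0, 0, 0, 0.42, 0, -0.70, 1, 0, 0, 0, 0.31, 0, -0.75, 1, 0, 0, 0, 0.20, 0, -0.79, 1, 0, 0, 0, 0.06, 0, -0.82, 1, 0, 0, 0, -0.06, 0, -0.81, 1, 0, 0, 0, -0.19, 0, -0.79, 1, 0, 0, 0, -0.32, 0, -0.76, 1]
[0, 0, 0, -0.42, 0, -0.69, 1, 0, 0, 0, -0.53, 0, -0.63, 1, 0, 0, 0, -0.62, 0, -0.53, 1, 0, 0, 0, -0.70, 0, -0.42, 1, 0, 0, 0, -0.75, 0, -0.31, 1, 0, 0, 0, -0.79, 0, -0.20, 1, 0, 0, 0, -0.82, 0, -0.06, 1, 0, 0, 0, -0.81, 0, 0.06, 1]
[0, 0, 0, -0.79, 0, 0.19, 1, 0, 0, 0, -0.76, 0, 0.32, 1, 0, 0, 0, -0.69, 0, 0.42, 1, 0, 0, 0, -0.63, 0, 0.53, 1, 0, 0, 0, -0.53, 0, 0.62, 1, 0, 0, 0, -0.42, 0, 0.70, 1, 0, 0, 0, -0.31, 0, 0.75, 1, 0, 0, 0, -0.20, 0, 0.79, 1]
[0, 0, 0, -0.06, 0, 0.82, 1, 0, 0, 0, 0.06, 0, 0.81, 1, 0, 0, 0, 0.19, 0, 0.79, 1, 0, 0, 0, 0.32, 0, 0.76, 1, 0, 0, 0, 0.42, 0, 0.69, 1, 0, 0, 0, 0.53, 0, 0.63, 1, 0, 0, 0, 0.62, 0, 0.53, 1, 0, 0, 0, 0.70, 0, 0.42, 1]
[0, 0, 0, 0.75, 0, 0.31, 1, 0, 0, 0, 0.79, 0, 0.20, 1, 0, 0, 0, 0.82, 0, 0.06, 1, 0, 0, 0, 0.81, 0, -0.06, 1, 0, 0, 0, 0.79, 0, -0.19, 1, 0, 0, 0, 0.76, 0, -0.32, 1, 0, 0, 0, 0.69, 0, -0.42, 1, 0, 0, 0, 0.63, 0, -0.53, 1]
```

First a short piece, to check contact.

Emit:
arm_command(
  increments=[0, 0, 0, 0.53, 0, -0.62, 1, 0, 0, 0, 0.42, 0, -0.7, 1, 0, 0, 0, 0.31, 0, -0.75, 1, 0, 0, 0, 0.2, 0, -0.79, 1, 0, 0, 0, 0.06, 0, -0.82, 1, 0, 0, 0, -0.06, 0, -0.81, 1],
)

```text
clock: 7.18
position: [0.583, -0.5008, 0.2243]
ee_rot: [0.998, 0.001, 0.0, -0.058]
contact_force: [0.7, -2.0, 1.9]
width: 0.0002
```

```bash
python3 look.py b wrist scene
```

```text
t 7.17 p [ 0.583  -0.5008  0.2243] q [-0.967  1.021  1.012  1.102  2.31  -0.645] F [ 0.7 -2.   1.9] w 0.0002
[[ 0.993  0.116  0.   ]
 [-0.116  0.993 -0.002]
 [-0.     0.002  1.   ]]
tip lathe [ 0.0517 -0.0421  0.2245] ang 1.77 r 0.0528 Flathe [ 0.9 -1.9  1.9]
```

View pics/wrist_b.png

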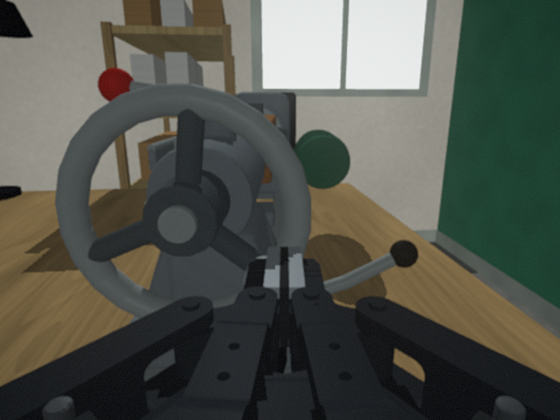

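View pics/scene_b.png

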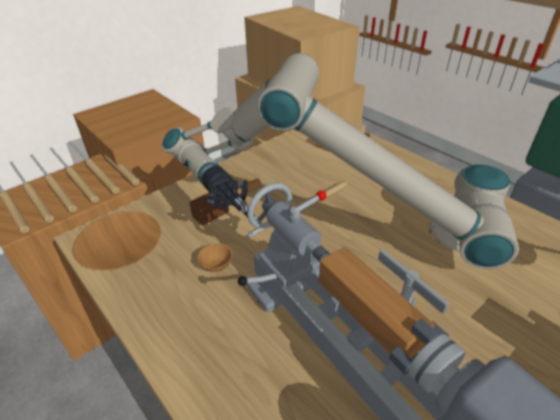

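Emit:
arm_command(
  increments=[0, 0, 0, -0.19, 0, -0.79, 1, 0, 0, 0, -0.32, 0, -0.76, 1, 0, 0, 0, -0.42, 0, -0.69, 1, 0, 0, 0, -0.53, 0, -0.63, 1, 0, 0, 0, -0.62, 0, -0.53, 1, 0, 0, 0, -0.7, 0, -0.42, 1, 0, 0, 0, -0.75, 0, -0.31, 1, 0, 0, 0, -0.79, 0, -0.2, 1],
)

```text
clock: 8.28
position: [0.5395, -0.4959, 0.1814]
ee_rot: [0.998, 0.001, 0.0, -0.058]
contact_force: [2.9, -3.9, 0.7]
width: 0.0003
```

```bash
python3 look.py c wrist
```

```text
t 8.28 p [ 0.5395 -0.4959  0.1814] q [-1.005  1.025  1.13   0.975  2.276 -0.808] F [ 2.9 -3.9  0.7] w 0.0003
[[ 0.993  0.116  0.   ]
 [-0.116  0.993 -0.001]
 [-0.     0.001  1.   ]]
tip lathe [ 0.0081 -0.0422  0.1816] ang 2.992 r 0.054 Flathe [ 3.4 -3.6  0.7]
```

View pics/wrist_c.png

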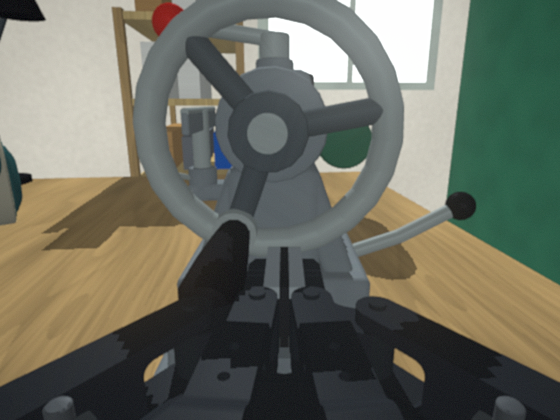

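Emit:
arm_command(
  increments=[0, 0, 0, -0.82, 0, -0.06, 1, 0, 0, 0, -0.81, 0, 0.06, 1, 0, 0, 0, -0.79, 0, 0.19, 1, 0, 0, 0, -0.76, 0, 0.32, 1, 0, 0, 0, -0.69, 0, 0.42, 1, 0, 0, 0, -0.63, 0, 0.53, 1, 0, 0, 0, -0.53, 0, 0.62, 1, 0, 0, 0, -0.42, 0, 0.7, 1],
)

```text
clock: 9.32
position: [0.4855, -0.4892, 0.2099]
ee_rot: [0.998, 0.001, 0.001, -0.058]
contact_force: [0.6, -0.1, -4.1]
width: -0.0
```

```bash
python3 look.py d wrist
```

```text
t 9.32 p [ 0.4855 -0.4892  0.2099] q [-1.056  0.949  1.243  0.898  2.29  -0.88 ] F [ 0.6 -0.1 -4.1] w -0.0
[[ 0.993  0.115  0.001]
 [-0.115  0.993 -0.002]
 [-0.001  0.002  1.   ]]
tip lathe [-0.0466 -0.0418  0.2101] ang -2.061 r 0.0528 Flathe [ 0.6  0.  -4.1]
```

View pics/wrist_d.png

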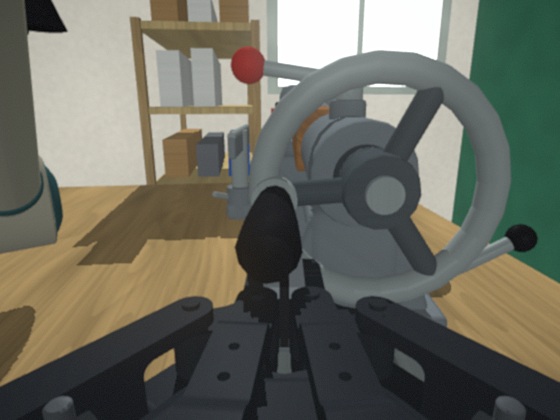

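Emit:
arm_command(
  increments=[0, 0, 0, -0.31, 0, 0.75, 1, 0, 0, 0, -0.2, 0, 0.79, 1, 0, 0, 0, -0.06, 0, 0.82, 1, 0, 0, 0, 0.06, 0, 0.81, 1, 0, 0, 0, 0.19, 0, 0.79, 1, 0, 0, 0, 0.32, 0, 0.76, 1, 0, 0, 0, 0.42, 0, 0.69, 1, 0, 0, 0, 0.53, 0, 0.63, 1],
)

```text
clock: 10.38
position: [0.4955, -0.4908, 0.2703]
ee_rot: [0.998, 0.001, 0.0, -0.058]
contact_force: [-2.3, -1.2, -3.1]
width: -0.0001
```

```bash
python3 look.py e wrist
```

```text
t 10.38 p [ 0.4955 -0.4908  0.2703] q [-1.047  0.893  1.197  0.984  2.343 -0.762] F [-2.3 -1.2 -3.1] w -0.0001
[[ 0.993  0.115  0.   ]
 [-0.115  0.993 -0.002]
 [-0.001  0.002  1.   ]]
tip lathe [-0.0364 -0.0421  0.2706] ang -0.797 r 0.0509 Flathe [-2.1 -1.5 -3.1]
```

View pics/wrist_e.png

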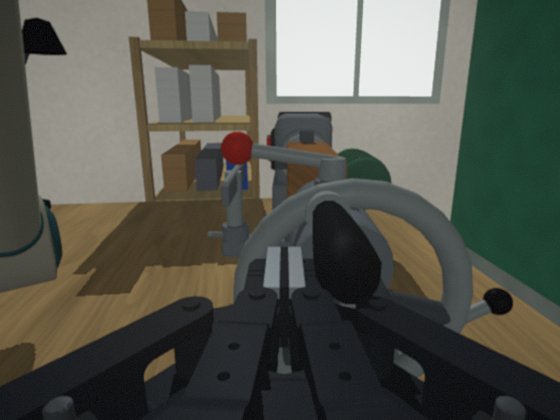

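Emit:
arm_command(
  increments=[0, 0, 0, 0.62, 0, 0.53, 1, 0, 0, 0, 0.7, 0, 0.42, 1, 0, 0, 0, 0.75, 0, 0.31, 1, 0, 0, 0, 0.79, 0, 0.2, 1, 0, 0, 0, 0.82, 0, 0.06, 1, 0, 0, 0, 0.81, 0, -0.06, 1, 0, 0, 0, 0.79, 0, -0.19, 1, 0, 0, 0, 0.76, 0, -0.32, 1],
)

```text
clock: 11.42
position: [0.5561, -0.4976, 0.2797]
ee_rot: [0.998, 0.001, -0.001, -0.058]
contact_force: [-1.2, -2.2, 1.5]
width: 0.0002
```

Emit:
arm_command(
  increments=[0, 0, 0, 0.69, 0, -0.42, 1, 0, 0, 0, 0.63, 0, -0.53, 1, 0, 0, 0, 0, 0, 0, 1],
)

```text
clock: 11.8
position: [0.5694, -0.4988, 0.2686]
ee_rot: [0.998, 0.001, 0.001, -0.058]
contact_force: [0.6, -0.9, 0.0]
width: 0.0001
```

```bash
python3 look.py f wrist
```

```text
t 11.8 p [ 0.5694 -0.4988  0.2686] q [-0.978  0.964  1.029  1.127  2.337 -0.601] F [ 0.6 -0.9  0. ] w 0.0001
[[ 0.993  0.116  0.001]
 [-0.116  0.993 -0.002]
 [-0.001  0.001  1.   ]]
tip lathe [ 0.038  -0.0416  0.2688] ang 0.844 r 0.0509 Flathe [ 0.7 -0.8  0. ]
```

View pics/wrist_f.png

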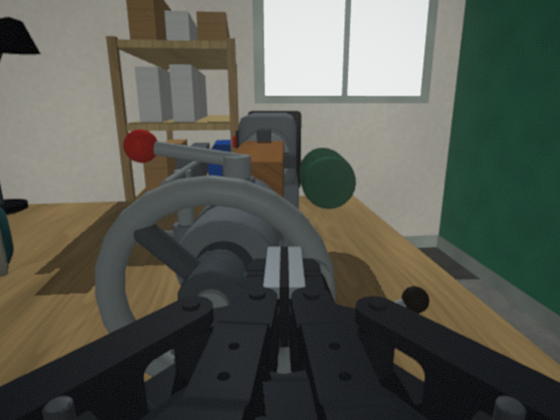

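```bash
python3 - <<'E'
import cv2,numpy as np
o=[]
for n in 'af':
    a=cv2.imread(f'pics/wrist_{n}.png')[170:320,90:290]; o.append(cv2.resize(a,None,fx=2,fy=2,interpolation=cv2.INTER_CUBIC) if 0 else cv2.resize(a,None,fx=3.9,fy=3.9,interpolation=cv2.INTER_CUBIC))
cv2.imwrite('pics/cf.png',o[1]); cv2.imwrite('pics/ca.png',o[0])
E
```

```text
(no output)
```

View pics/ca.png

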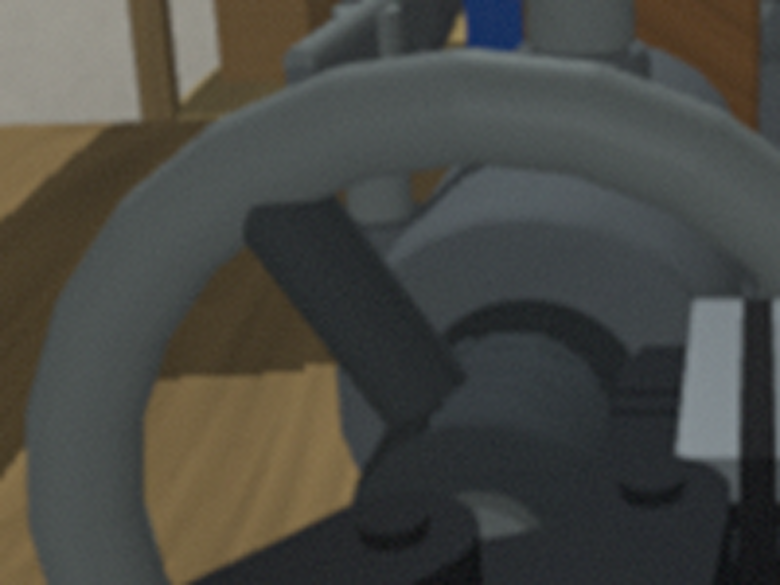

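View pics/cf.png

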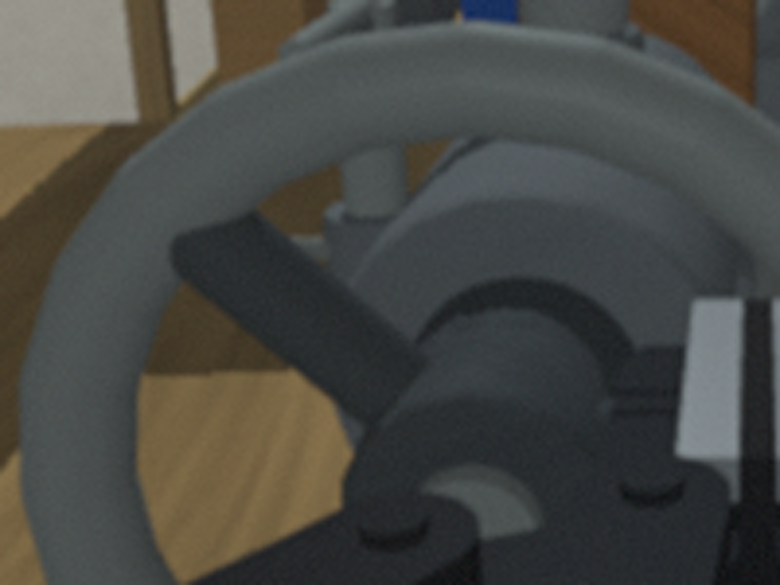

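Emit:
arm_command(
  increments=[0, 0, 0, 0.19, 0, -0.21, 1, 0, 0, 0, 0.18, 0, -0.22, 1, 0, 0, 0, 0.18, 0, -0.22, 1, 0, 0, 0, 0, 0, 0, 1],
)

```text
clock: 12.35
position: [0.5741, -0.4998, 0.2631]
ee_rot: [0.998, 0.001, 0.0, -0.058]
contact_force: [0.2, 0.6, 1.5]
width: 0.0
```

```bash
python3 look.py g wrist; python3 - <<'E'
import cv2
a=cv2.imread('pics/wrist_g.png')[170:320,90:290]; cv2.imwrite('pics/cg.png',cv2.resize(a,None,fx=3.9,fy=3.9,interpolation=cv2.INTER_CUBIC))
E
```

```text
t 12.35 p [ 0.5741 -0.4998  0.2631] q [-0.974  0.975  1.018  1.13   2.334 -0.6  ] F [0.2 0.6 1.5] w 0.0
[[ 0.993  0.116  0.   ]
 [-0.116  0.993 -0.001]
 [-0.001  0.001  1.   ]]
tip lathe [ 0.0428 -0.0421  0.2633] ang 0.987 r 0.0513 Flathe [0.1 0.6 1.5]
```

View pics/cg.png

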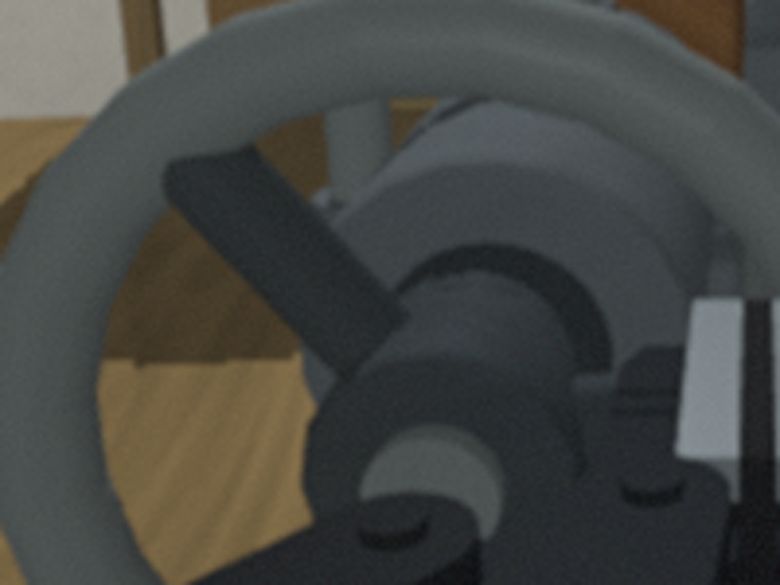

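Emit:
arm_command(
  increments=[0, 0, 0, 0.14, 0, -0.22, 1, 0, 0, 0, 0.14, 0, -0.22, 1, 0, 0, 0, 0, 0, 0, 1],
)

```text
clock: 12.78
position: [0.5769, -0.5001, 0.2585]
ee_rot: [0.998, 0.001, 0.0, -0.058]
contact_force: [0.1, 0.4, 1.9]
width: 0.0001
```

```bash
python3 look.py h wrist; python3 - <<'E'
import cv2
a=cv2.imread('pics/wrist_h.png')[150:300,80:280]; cv2.imwrite('pics/ch.png',cv2.resize(a,None,fx=3.9,fy=3.9,interpolation=cv2.INTER_CUBIC))
E
```

```text
t 12.78 p [ 0.5769 -0.5001  0.2585] q [-0.972  0.982  1.013  1.13   2.331 -0.601] F [0.1 0.4 1.9] w 0.0001
[[ 0.993  0.116  0.001]
 [-0.116  0.993 -0.001]
 [-0.001  0.001  1.   ]]
tip lathe [ 0.0456 -0.0421  0.2587] ang 1.091 r 0.0514 Flathe [0.  0.4 1.9]
```

View pics/ch.png

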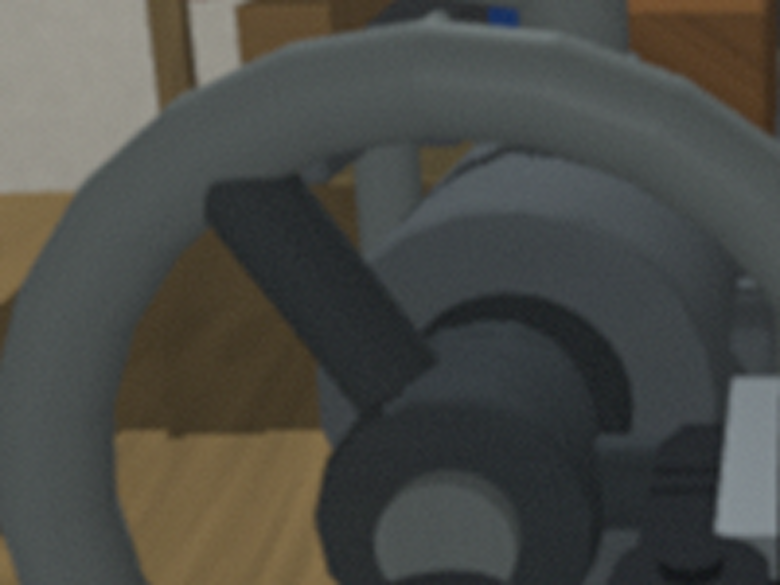

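```bash
python3 - <<'E'
from h import *
q=np.load('q2.npy'); p,R=pose()
R4=Ro.from_quat([-.004,-.003,-.053,.999])
a=p+R.apply([-.004,-.0,.016]); b=a+R.apply([0,-.09,0])
pr(inc(p,R,a,R,2)+inc(a,R,b,R,3)+inc(b,R,np.array([.4815,-.5932,.245]),R4,3))
E
```

```text
[0, 0, 0, -0.2, -0, 0.8, 1, 0, 0, 0, -0.2, -0, 0.8, 1, 0, 0, 0, -0, -3, 0, 1, 0, 0, 0, -0, -3, 0, 1, 0, 0, 0, -0, -3, 0, 1, -0.003, -0.002, 0.003, -2.66, -0.45, -0.98, 1, -0.003, -0.002, 0.003, -2.67, -0.44, -0.98, 1, -0.003, -0.002, 0.003, -2.67, -0.43, -0.97, 1]
```

Emit:
arm_command(
  increments=[0, 0, 0, -0.2, 0, 0.8, 1, 0, 0, 0, -0.2, 0, 0.8, 1, 0, 0, 0, 0, -3, 0, 1, 0, 0, 0, 0, -3, 0, 1, 0, 0, 0, 0, -3, 0, 1, -0.003, -0.002, 0.003, -2.7, -0.45, -1, 1, -0.003, -0.002, 0.003, -2.7, -0.45, -1, 1, -0.003, -0.002, 0.003, -2.6, -0.4, -0.9, 1],
)

```text
clock: 13.82
position: [0.4804, -0.5932, 0.2459]
ee_rot: [0.999, -0.004, -0.003, -0.054]
contact_force: [0.1, -0.5, 0.3]
width: 0.0001
```

Emit:
arm_command(
  increments=[0, 0, 0, 0, 0, 0, 1, 0, 0, 0, 0, 0, 0, 1],
)

```text
clock: 14.08
position: [0.4819, -0.593, 0.2464]
ee_rot: [0.999, -0.005, -0.003, -0.054]
contact_force: [-0.3, -0.5, 0.5]
width: 0.0002
```

```bash
python3 look.py i wrist; python3 - <<'E'
import cv2
a=cv2.imread('pics/wrist_i.png')[110:310,200:460]; cv2.imwrite('pics/ci.png',cv2.resize(a,None,fx=3,fy=3,interpolation=cv2.INTER_CUBIC))
E
```

```text
t 14.07 p [ 0.4819 -0.593   0.2464] q [-1.115  1.027  0.93   1.022  2.465 -0.666] F [-0.3 -0.5  0.5] w 0.0002
[[ 0.994  0.107 -0.006]
 [-0.107  0.994  0.009]
 [ 0.007 -0.009  1.   ]]
tip lathe [-0.0395 -0.1453  0.2449] ang -1.325 r 0.0408 Flathe [-0.2 -0.6  0.5]
```

View pics/ci.png

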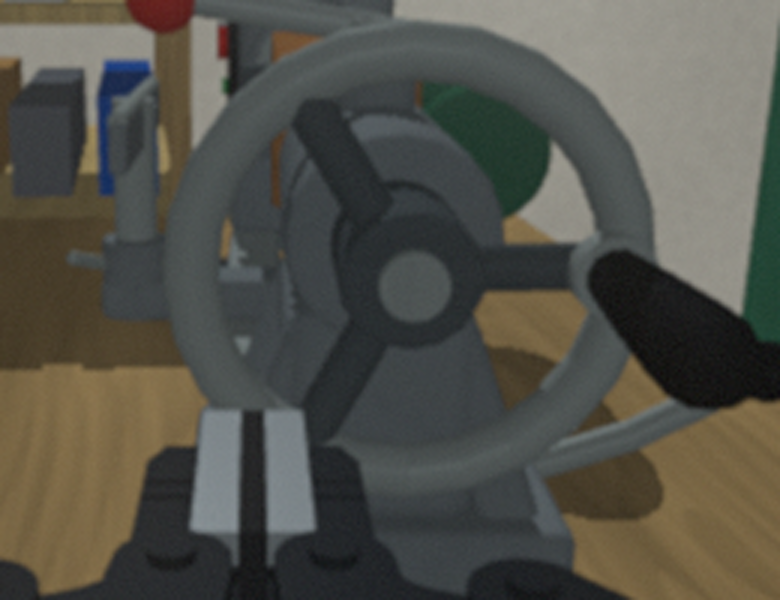

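```bash
cat > rot.py <<'E'
import cv2,numpy as np,sys
a=cv2.imread('pics/w4.png',0).astype(np.float32); b=cv2.imread(f'pics/{sys.argv[1]}.png',0).astype(np.float32)
# hub/spoke plane centre in w4 (crop 412,270)
c=np.array([412/3+200,270/3+110])
yy,xx=np.mgrid[:420,:560]; r=np.hypot(xx-c[0],yy-c[1]); an=np.degrees(np.arctan2(yy-c[1],xx-c[0]))
# spokes: right 0, upper-left -120, lower-left 120
m=np.zeros_like(a,np.uint8)
for s in (0,-121,118):
    d=np.abs((an-s+180)%360-180); m[(d<25)&(r>24)&(r<54)]=255
m[yy>240]=0
rm=np.zeros_like(m); rm[(r>58)&(r<84)&(yy<235)&~((abs(an-5)<25))]=255
for name,mm in (('spokes',m),('rim',rm)):
    for g in (3,5):
        W=np.float32([[1,0,0],[0,1,0]])
        cc,W=cv2.findTransformECC(a,b,W,cv2.MOTION_EUCLIDEAN,(3,500,1e-7),mm,g)
        print(name,g,round(cc,4),'rot rad',round(float(np.arctan2(W[1,0],W[0,0])),4),'shift of c',(W[:,:2]@c+W[:,2]-c).round(2))
E
python3 rot.py wrist_i
```

```text
spokes 3 0.9977 rot rad -0.0175 shift of c [-1.    1.23]
spokes 5 0.9983 rot rad -0.0186 shift of c [-0.98  1.27]
rim 3 0.9868 rot rad 0.0126 shift of c [-1.27  1.56]
rim 5 0.9865 rot rad 0.0105 shift of c [-1.12  1.69]
```

```bash
cat > t2.py <<'E'
from kin import *
q=np.load('q2.npy'); p,R=pose()
B=base(q).as_matrix(); D=Ro.from_matrix(np.c_[B[:,0],[0,0,-1],B[:,1]])
def td(x,y,z): return L2W(q,[x,y,z+.173])[0]
m=np.array([.41,-.42,.56]); a=td(-.074,.065,.37); b=td(-.074,.065,.285)
j=manip.get_state()['qpos']
N=10
for i in range(1,N+1):
    j,e=ik(p+(m-p)*i/N,R*Ro.from_rotvec((R.inv()*D).as_rotvec()*i/N),j); print(j.round(2),round(e,4))
for w in (a,b,td(-.045,.17,.285)):
    j,e=ik(w,D,j); print(j.round(2),round(e,4))
pr(inc(p,R,m,D,N)); print(); pr(inc(m,D,a,D,6)); print(a,b)
E
python3 t2.py
```

```text
[-1.1   0.92  1.01  0.88  2.37 -0.76] 0.0
[-1.1   0.84  1.04  0.77  2.29 -0.8 ] 0.0
[-1.09  0.76  1.06  0.67  2.21 -0.83] 0.0
[-1.08  0.68  1.08  0.57  2.14 -0.85] 0.0
[-1.06  0.61  1.1   0.48  2.07 -0.86] 0.0
[-1.04  0.53  1.11  0.39  1.99 -0.86] 0.0
[-1.02  0.47  1.11  0.3   1.93 -0.85] 0.0
[-0.99  0.4   1.12  0.21  1.86 -0.84] 0.0
[-0.96  0.34  1.12  0.11  1.8  -0.82] 0.0
[-0.92  0.29  1.12  0.    1.74 -0.8 ] 0.0
[-0.53  0.19  1.29  0.    1.66 -0.42] 0.0
[-0.53  0.19  1.49  0.    1.46 -0.42] 0.0
[-0.33  0.2   1.48  0.    1.46 -0.21] 0.0
[-0.156, 0.001, -0, -0.88, 1.61, 3.16, 1, -0.156, 0.001, -0, -0.89, 1.1, 3.37, 1, -0.156, 0.001, -0, -0.89, 0.57, 3.5, 1, -0.156, 0.001, -0, -0.89, 0.01, 3.54, 1, -0.156, 0.001, -0, -0.9, -0.54, 3.5, 1, -0.156, 0.001, -0, -0.9, -1.07, 3.37, 1, -0.156, 0.001, -0, -0.91, -1.59, 3.16, 1, -0.156, 0.001, -0, -0.91, -2.06, 2.88, 1]
[-0.156, 0.001, -0, -0.91, -2.48, 2.52, 1, -0.156, 0.001, -0, -0.91, -2.84, 2.1, 1]

[0, 0, 0, 0.93, 0.28, 3.66, 1, 0, 0, 0, 0.93, 0.28, 3.66, 1, 0, 0, 0, 0.93, 0.28, 3.66, 1, 0, 0, 0, 0.93, 0.28, 3.66, 1, 0, 0, 0, 0.93, 0.28, 3.66, 1, 0, 0, 0, 0.93, 0.28, 3.66, 1]
[ 0.49037693 -0.2081747   0.543     ] [ 0.49037693 -0.2081747   0.458     ]
```

Emit:
arm_command(
  increments=[-0.156, 0, 0, -0.9, 1.6, 3.2, 1, -0.156, 0, 0, -0.9, 1.1, 3.4, 1, -0.156, 0, 0, -0.9, 0.6, 3.5, 1, -0.156, 0, 0, -0.9, 0, 3.5, 1, -0.156, 0, 0, -0.9, -0.5, 3.5, 1, -0.156, 0, 0, -0.9, -1.1, 3.4, 1, -0.156, 0, 0, -0.9, -1.6, 3.2, 1, -0.156, 0, 0, -0.9, -2.1, 2.9, 1],
)

```text
clock: 15.12
position: [0.4231, -0.4535, 0.5001]
ee_rot: [0.806, -0.589, 0.028, -0.045]
contact_force: [-0.7, 1.0, 0.1]
width: 0.0001
```

Emit:
arm_command(
  increments=[-0.156, 0, 0, -0.9, -2.5, 2.5, 1, -0.156, 0, 0, -0.9, -2.8, 2.1, 1, 0, 0, 0, 0.9, 0.3, 3.6, 1, 0, 0, 0, 0.9, 0.3, 3.6, 1, 0, 0, 0, 0.9, 0.3, 3.6, 1, 0, 0, 0, 0.9, 0.3, 3.6, 1],
)

```text
clock: 15.88
position: [0.4597, -0.2791, 0.5498]
ee_rot: [0.707, -0.705, 0.034, -0.04]
contact_force: [0.2, -0.2, 0.4]
width: -0.0
```

```bash
python3 look.py j wrist top; python3 - <<'E'
from h import *
q=np.load('q2.npy'); p,R=pose()
B=base(q).as_matrix(); D=Ro.from_matrix(np.c_[B[:,0],[0,0,-1],B[:,1]])
def td(x,y,z): return L2W(q,[x,y,z+.173])[0]
pr(inc(p,R,td(-.074,.065,.35),D,3))
E
```

```text
t 15.88 p [ 0.4597 -0.2791  0.5498] q [-0.678  0.171  1.296  0.007  1.67  -0.571] F [ 0.2 -0.2  0.4] w -0.0
[[ 0.994  0.008  0.106]
 [-0.106  0.003  0.994]
 [ 0.008 -1.     0.003]]
tip lathe [-0.095  -0.0084  0.3768] ang -0.59 r 0.1707 Flathe [ 0.3 -0.2  0.4]
[-0.002, 0.004, 0.003, 0.77, 0.92, 2.39, 1, -0.002, 0.004, 0.003, 0.76, 0.91, 2.39, 1, -0.002, 0.004, 0.003, 0.75, 0.91, 2.4, 1]
```

View pics/wrist_j.png

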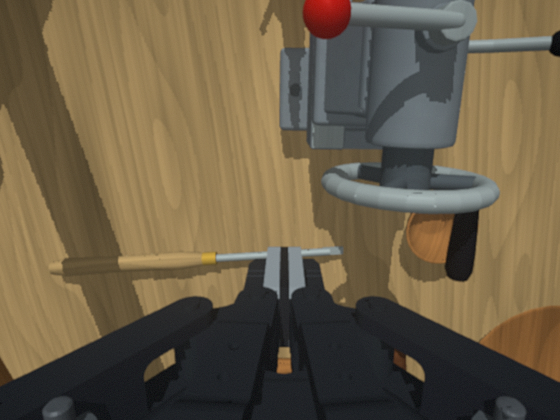

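View pics/top_j.png

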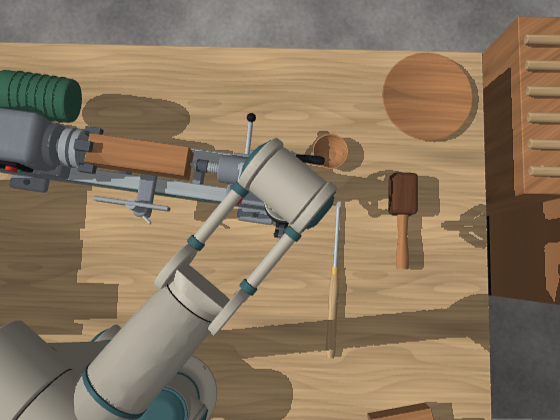

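Emit:
arm_command(
  increments=[-0.002, 0.004, 0.003, 0.8, 0.9, 2.4, 1, -0.002, 0.004, 0.003, 0.8, 0.9, 2.4, 1, -0.002, 0.004, 0.003, 0.7, 0.9, 2.4, 1, 0, 0, 0, 0, 0, 0, 1],
)

```text
clock: 16.48
position: [0.4903, -0.211, 0.5221]
ee_rot: [-0.705, 0.707, -0.042, 0.04]
contact_force: [-0.2, 0.3, 0.5]
width: 0.0
```

```bash
python3 look.py k wrist
```

```text
t 16.48 p [ 0.4903 -0.211   0.5221] q [-0.536  0.17   1.362 -0.003  1.611 -0.42 ] F [-0.2  0.3  0.5] w 0.0
[[ 0.993 -0.004  0.116]
 [-0.116 -0.002  0.993]
 [-0.004 -1.    -0.002]]
tip lathe [-0.0744  0.0618  0.3491] ang -0.578 r 0.1362 Flathe [-0.2  0.3  0.5]
```

View pics/wrist_k.png

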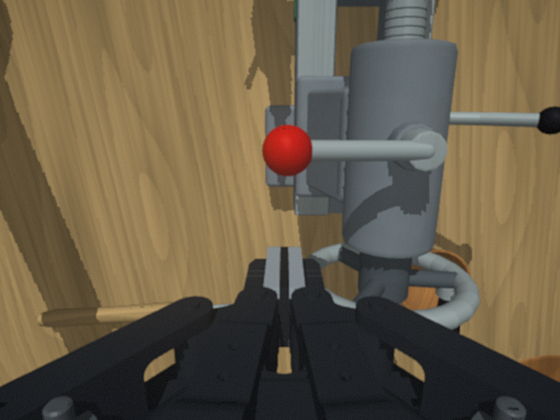

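```bash
python3 - <<'E'
import numpy as np
ph=np.arange(0,1.41,.1); r,s=6.6,2.2
x=np.round(-r*np.cos(ph)-s*np.sin(ph),1+1); y=np.round(10.5+r*np.sin(ph)-s*np.cos(ph),2)
print(x,y)
for k in (0,7): print(', '.join(f'0, 0, 0, {x[i+1]-x[i]:.1f}, 0, {y[i+1]-y[i]:.1f}, 1' for i in range(k,k+7)))
E
```

```text
[-6.6  -6.79 -6.91 -6.96 -6.94 -6.85 -6.69 -6.47 -6.18 -5.83 -5.42 -4.95
 -4.44 -3.89 -3.29] [ 8.3   8.97  9.66 10.35 11.04 11.73 12.41 13.07 13.7  14.3  14.87 15.38
 15.85 16.27 16.63]
0, 0, 0, -0.2, 0, 0.7, 1, 0, 0, 0, -0.1, 0, 0.7, 1, 0, 0, 0, -0.0, 0, 0.7, 1, 0, 0, 0, 0.0, 0, 0.7, 1, 0, 0, 0, 0.1, 0, 0.7, 1, 0, 0, 0, 0.2, 0, 0.7, 1, 0, 0, 0, 0.2, 0, 0.7, 1
0, 0, 0, 0.3, 0, 0.6, 1, 0, 0, 0, 0.3, 0, 0.6, 1, 0, 0, 0, 0.4, 0, 0.6, 1, 0, 0, 0, 0.5, 0, 0.5, 1, 0, 0, 0, 0.5, 0, 0.5, 1, 0, 0, 0, 0.6, 0, 0.4, 1, 0, 0, 0, 0.6, 0, 0.4, 1
```

Emit:
arm_command(
  increments=[0, 0, 0, 0.4, 2.2, 0, 1, 0, 0, 0, 0.4, 2.2, 0, 1, 0, 0, 0, 0, 2, 0, 1, 0, 0, 0, 0, 0, 0.8, 1, 0, 0, 0, 0, 0, 0, 1],
)

```text
clock: 17.15
position: [0.4986, -0.2055, 0.4593]
ee_rot: [-0.705, 0.707, -0.043, 0.041]
contact_force: [-0.2, -1.0, -0.1]
width: 0.0002
```

```bash
python3 look.py l wrist scene
```

```text
t 17.15 p [ 0.4986 -0.2055  0.4593] q [-0.519  0.196  1.48  -0.004  1.466 -0.399] F [-0.2 -1.  -0.1] w 0.0002
[[ 0.993 -0.002  0.119]
 [-0.119 -0.003  0.993]
 [-0.002 -1.    -0.003]]
tip lathe [-0.0665  0.068   0.2863] ang -0.913 r 0.084 Flathe [-0.1 -1.1 -0.1]
```

View pics/wrist_l.png

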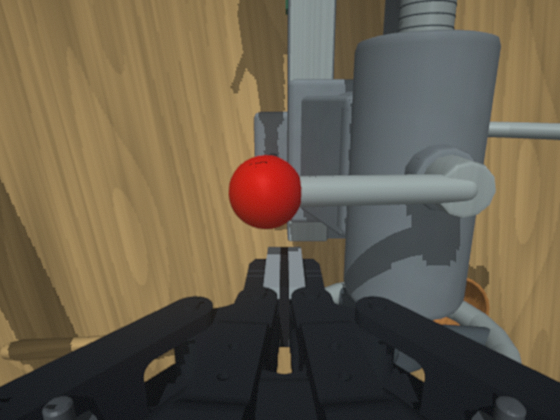

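Emit:
arm_command(
  increments=[0, 0, 0, 0, 0, 0.7, 1, 0, 0, 0, 0, 0, 0.8, 1, 0, 0, 0, -0.2, 0, 0.7, 1, 0, 0, 0, -0.1, 0, 0.7, 1, 0, 0, 0, 0, 0, 0.7, 1, 0, 0, 0, 0, 0, 0.7, 1, 0, 0, 0, 0.1, 0, 0.7, 1],
)

```text
clock: 18.12
position: [0.5025, -0.1553, 0.4581]
ee_rot: [-0.705, 0.707, -0.043, 0.041]
contact_force: [0.6, -2.4, -0.4]
width: 0.0001
```

```bash
python3 look.py m wrist
```

```text
t 18.12 p [ 0.5025 -0.1553  0.4581] q [-0.43   0.176  1.508 -0.004  1.459 -0.311] F [ 0.6 -2.4 -0.4] w 0.0001
[[ 0.993 -0.003  0.119]
 [-0.119 -0.003  0.993]
 [-0.003 -1.    -0.003]]
tip lathe [-0.0685  0.1184  0.2851] ang -0.939 r 0.0848 Flathe [ 0.8 -2.3 -0.4]
```

View pics/wrist_m.png

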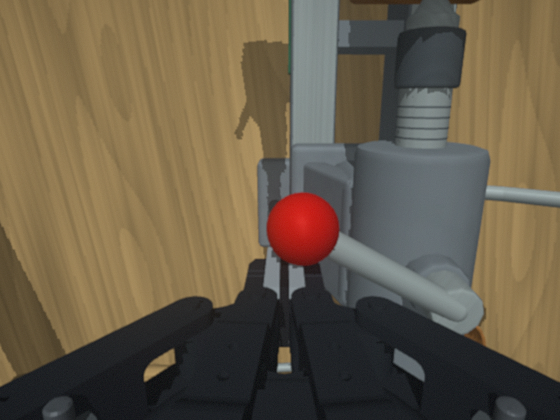

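Emit:
arm_command(
  increments=[0, 0, 0, 0.2, 0, 0.7, 1, 0, 0, 0, 0.2, 0, 0.7, 1, 0, 0, 0, 0.3, 0, 0.6, 1, 0, 0, 0, 0.3, 0, 0.6, 1, 0, 0, 0, 0.4, 0, 0.6, 1, 0, 0, 0, 0.5, 0, 0.5, 1],
)

```text
clock: 18.92
position: [0.5258, -0.1208, 0.4578]
ee_rot: [-0.705, 0.707, -0.044, 0.041]
contact_force: [-0.4, -3.4, -0.4]
width: 0.0
```

```bash
python3 look.py n wrist
```

```text
t 18.93 p [ 0.5258 -0.1208  0.4578] q [-0.353  0.198  1.481 -0.004  1.466 -0.234] F [-0.4 -3.4 -0.4] w 0.0
[[ 0.993 -0.004  0.119]
 [-0.119 -0.002  0.993]
 [-0.004 -1.    -0.003]]
tip lathe [-0.0495  0.1554  0.2848] ang -0.783 r 0.0702 Flathe [-0.  -3.5 -0.4]
```

View pics/wrist_n.png

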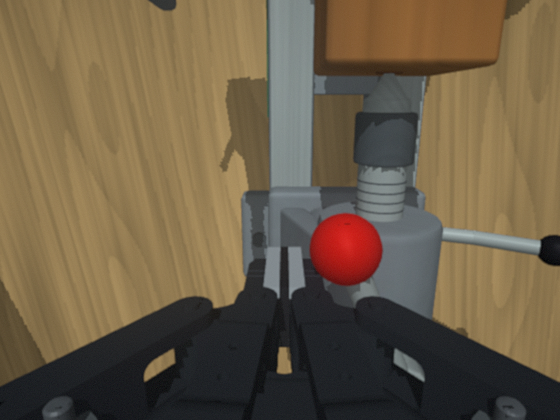

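Emit:
arm_command(
  increments=[0, 0, 0, 0.5, 0, 0.4, 1, 0, 0, 0, 0.5, 0, 0.3, 1, 0, 0, 0, 0.5, 0, 0.2, 1, 0, 0, 0, 0, 0, 0, 1],
)

```text
clock: 19.48
position: [0.5374, -0.1151, 0.4574]
ee_rot: [-0.703, 0.709, -0.049, 0.035]
contact_force: [-15.8, -8.0, 6.5]
width: -0.0002
```

```bash
python3 look.py o wrist
```

```text
t 19.48 p [ 0.5374 -0.1151  0.4574] q [-0.333  0.218  1.456 -0.013  1.485 -0.212] F [-15.8  -8.    6.5] w -0.0002
[[ 0.993 -0.02   0.119]
 [-0.119 -0.007  0.993]
 [-0.019 -1.    -0.009]]
tip lathe [-0.0412  0.1613  0.2845] ang -0.695 r 0.0644 Flathe [-14.8  -9.7   6.5]
```

View pics/wrist_o.png

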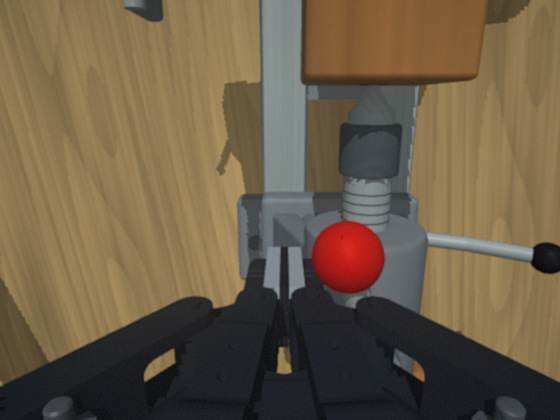

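Emit:
arm_command(
  increments=[0, 0, 0, -1, 0, -0.3, 1, 0, 0, 0, -1.2, 0, -0.3, 1, 0, 0, 0, -1, -1, -0.3, 1, 0, 0, 0, 0, -4, 0, 1, 0, 0, 0, -2, -4, -2, 1, 0, 0, 0, -2, -4, -2, 1, 0, 0, 0, 0, 0, 0, 1, 0, 0, 0, 0, 0, 0, 1],
)

```text
clock: 20.52
position: [0.4646, -0.1535, 0.588]
ee_rot: [-0.705, 0.707, -0.043, 0.041]
contact_force: [0.0, 0.2, -0.6]
width: -0.0002
```

```bash
python3 look.py p wrist top
```

```text
t 20.52 p [ 0.4646 -0.1535  0.588 ] q [-0.46   0.095  1.297 -0.003  1.752 -0.342] F [ 0.   0.2 -0.6] w -0.0002
[[ 0.993 -0.003  0.119]
 [-0.119 -0.002  0.993]
 [-0.003 -1.    -0.002]]
tip lathe [-0.1064  0.116   0.415 ] ang -0.534 r 0.2091 Flathe [ 0.   0.2 -0.6]
```

View pics/wrist_p.png

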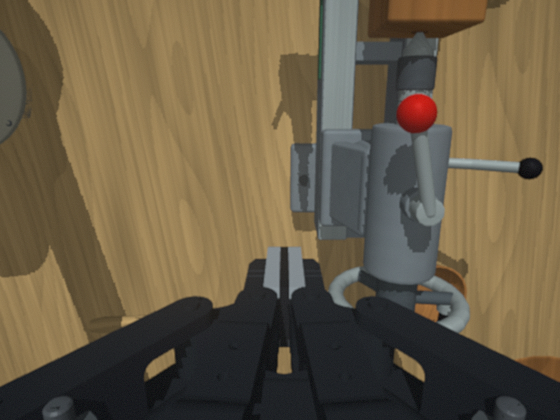

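```bash
python3 - <<'E'
from h import *
q=np.load('q2.npy'); W=vision.camera_params('wrist'); B=base(q).as_matrix()
def un(uv,z):
    f=K(W); d=np.array([(uv[0]-W['cx'])/f,(uv[1]-W['cy'])/f,1]); Rm=np.array(W['R']); c=-Rm.T@W['t']; w=Rm.T@d
    X=c+w*(z-c[2])/w[2]; return B.T@(X-[q[0],q[1],0])
b=un((417,113.5),.303); p=un((431,211),.303); print(b,p)
d=b-p; print('lever',np.arctan2(d[1],-d[0]),np.hypot(d[0],d[1]), 'using model pivot',np.arctan2(b[1]-.105,-b[0]))
E
```

```text
[-0.01909482  0.17481651  0.303     ] [-0.00270722  0.10682233  0.303     ]
lever 1.3342920379449914 0.06994114209362372 using model pivot 1.3038251112359247
```

Emit:
arm_command(
  increments=[0, 0, 0, -4, -1, -3, 1, 0, 0, 0, -4, -1, -3, 1, 0, 0, 0, -4, 0, -3, 1, 0, 0, 0, 0, 0, 0, 1],
)

```text
clock: 21.12
position: [0.3334, -0.2296, 0.6081]
ee_rot: [-0.705, 0.706, -0.045, 0.042]
contact_force: [1.3, 0.4, 0.2]
width: -0.0
```

```bash
python3 look.py r wrist top scene;python3 - <<'E'
import cv2
a=cv2.imread('pics/scene_r.png')[170:290,225:385]; cv2.imwrite('pics/sr.png',cv2.resize(a,None,fx=5,fy=5,interpolation=cv2.INTER_CUBIC))
E
```

```text
t 21.12 p [ 0.3334 -0.2296  0.6081] q [-0.773 -0.039  1.389 -0.005  1.794 -0.651] F [1.3 0.4 0.2] w -0.0
[[ 0.992 -0.005  0.123]
 [-0.123 -0.002  0.992]
 [-0.005 -1.    -0.002]]
tip lathe [-0.2284  0.0253  0.4351] ang -0.851 r 0.3037 Flathe [1.2 0.6 0.2]
```

View pics/sr.png

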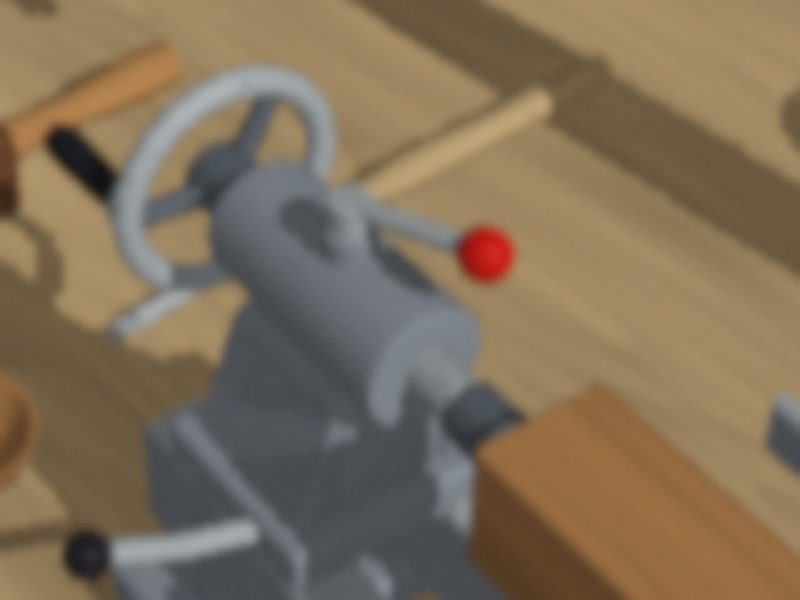

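View pics/wrist_r.png

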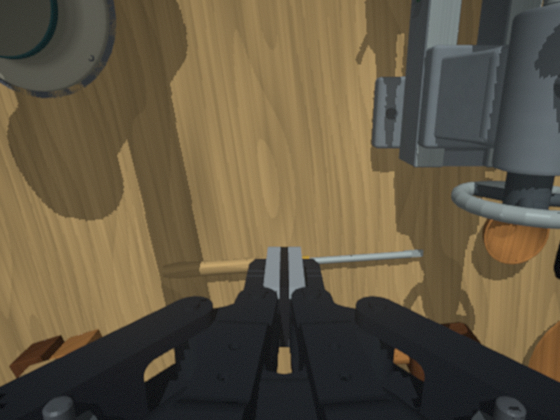

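```bash
python3 -c "
from rig import ticket
print(ticket.sign_off())"
```

```text
the job is handed in; nothing more can be done
None
```

I pushed the hand wheel one full turn clockwise by its handle with the closed fingertips, then pushed the lock lever to its stop. The arm is parked clear, and I handed the job in at about 21 s of the 72 s.

- **Wheel:** comparing pictures from nearly the same view before and after the turn put it about 0.018 rad (1°) short of exactly one turn. I left it there rather than nudge it again. In a last scene picture, taken after the lever was locked, the handle looked unmoved.
- **Centre:** after the turn the point of the live centre was up against the blank's end in the wrist pictures. I did not measure how deep it went.
- **Lever:** the push met the stop at about 19 N, and pictures afterwards gave 1.30 rad, or 1.33 rad when I used the pivot seen in the picture. The stop is at 1.3.
- **Forces:** everything else read about 5 N or less at the ends of the moves; forces within a move were not sampled.
- **Bystanders:** nothing in the late pictures suggested that the bowl, gouge or mallet had moved, though I did not measure them.

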